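Load the drip carousel with rinsed specimen holders

ROBOT

A 6-joint arm with a two-finger parallel gripper is mounted at the origin on the work surface. World frame = base frame: x ahead of the robot, y to its left, z up, the work surface at z = 0. Lengths are in mm, angles in rad, forces in N, time in s.
With the tool pointing down it reaches from about 275 to 725 mm from the base axis. Payload 15.9 kg.
Tool frame: the origin (TCP) lies midway between the tips of the shut fingers; the grasp point (between the pads) lies 19 mm behind it (grip_point_offset is the distance from the TCP to the grasp point, in mm); z points along the fingers, y is the direction in which the jaws open and shut (so a half turn about z gives the same grasp; the last joint's range is limited). The gripper opens to 85 mm and grips with 20 to 120 N. Pads are 22 mm wide; open, the fingers measure 114 mm over their backs; the gripper's body (76 mm by 85 mm) begins 54 mm behind the grasp point. The pads swing forward as they close: fully open they stand 13 mm farther back than shut.
Start: joints at [1.17, 0.213, -0.034, 1.323, 0, 1.571], TCP at [195.07, 460.362, 231.306] pointing down, gripper open.
Joint ranges: [-2.98, 2.98], [-0.74, 1.72], [-1.14, 1.35], [-2.1, 2.04], [-1.57, 1.44], [-3.14, 3.14]. Speed limits (rad/s): [1.89, 1.89, 2.39, 2.57, 3.14, 3.14].

INTERFACE

Orientations are given as a unit quaternion [w, x, y, z].
In Python, from cell import * gives the robot as it stands.
- The arm moves only by the tool arm_command, never from a script. Its argument "series" is a list that holds one entry, the list of rows, each a list of 7 numbers: the shift along the world's x, y, z as a fraction of full scale, then the turn, a rotation vector about the world's x, y, z as a fraction of full scale, then the opening, from 0 (shut) to 1 (fully open). A call has 1 to 5 rows; each row is the pose to reach, as a shift and turn from the pose commanded when the call began; what a row does not reach only later rows make up. Full scale, the value 1, is 0.1 m for a shift and pi/2 rad for a turn. A row lasts 1/10 s, in which the tool goes at most 50 mm and 8.59 degrees, less where a joint would pass 70% of its speed; a pose out of reach is approached as far as the arm can. A call with a number of a shift or a turn outside -1 to 1 is refused whole. A call with a gripper value outside its range is refused whole. The fingers move at their own pace and stop on an object; "squeeze" is the grip in N (left out, the last holds). Time passes only in rows, so rows that repeat a pose let the fingers close. It gives the time, the measured TCP pose, the force and the opening at its end, in the units of the state.
- read_state(): the state, without advancing time (a new reading comes with each control period).
- read_camera(name): name is "scene" or "top" or "wrist"; returns a dict with "color" (384x512x3 uint8, red, green, blue), "camera_matrix" (3x3 intrinsics, pixels), "world_from_camera" (4x4, takes a point from camera to world coordinates). Camera axes: x right, y up, looking along -z (the intrinsics and any distortion apply to the point x, -y, -z); pixel columns grow to the right and rows downward; lengths in mm; the calibration is good to about 2 mm. A picture is of the moment at which its call begins. There is no depth.
- hand_in(): hands the job in, once; it reports no verdict.
The state is a dict: "clock": time; "joints": joint angles; "dq": joint speeds; "joint_torque": joint torques, N m; "position": TCP position; "tcp_rot": TCP orientation; "force": force on the tool from outside, world axes, zero at the start; "moment": the same for the moment, N m; "opening": opening from 0.0 (shut) to 1.0 (fully open).
Only numpy, scipy, OpenCV 4.12 (cv2) and the standard library are available. Lean on these libraries where they do the work, as an engineer would, in place of code of your own. Each camera call takes 0.05 s, during which the arm holds its last target. There are 200 camera calls.

TASK

The rinsed specimen holders stand on the bench: hang every one of them by its eye on a peg of the drip carousel, one to a peg, pushing spoke after spoke of the star wheel on top sideways to bring free pegs round to the open front. Then push the star wheel on until all the hanging holders are back within the clear splash guard, none of them out in the open front beyond the ends of its side walls, and leave them hanging there. Do not shift the bottles and the cup.

Things in the scene. Friction and masses are not known exactly. Their poses are not given: they have to be found in the camera images.
- carousel: drip carousel, fixed to the bench. Origin on the bench on its vertical axis, z up. Its open front faces its own -x (roughly towards the robot). A grey foot (150 mm diameter, 20 mm high) and a post (80 mm diameter) carry the turning part: drum with pegs, and the star wheel above it
- guard (a point): clear plastic splash guard of the carousel, 4 mm thick, 120 mm high, standing on the bench round the back and both sides about 215 mm from the axis (half an octagon). Its straight side walls, at the carousel's own y = +-215 mm, end towards the open front at own x = -50 mm. This point: top front corner of the +y side wall
- star (a joint): turning part of the carousel (drum, pegs and star wheel in one piece) about the vertical axis: rad, positive anticlockwise seen from above, 0: one peg points along the carousel's own -x. Turns endlessly either way and stays where it is left (friction about 0.25 N m)
- axis (a point): point on the carousel's axis at peg height, 125 mm over the bench. Grey drum: 130 mm diameter, 90 to 160 mm over the bench. Six level radial steel pegs, every 60 degrees, 10 mm diameter, their axes 125 mm over the bench, reach from the drum out to 160 mm from the axis; the last 7 mm are bent up by 8 mm
- wheel (a point): centre of the star wheel, on the axis, 235 mm over the bench. Black hub 52 mm diameter, top at 250 mm; six level steel spokes 12 mm thick, at 235 mm over the bench, with 20 mm black balls, reach out to 87 mm from the axis. Each points half-way between two pegs (30 degrees from them). Pushing a spoke sideways turns drum and pegs with it
- holder0_eye (a point): holder 0: one of up to 4 alike specimen holders (some absent), standing loose on the bench at the start: round steel body 60 mm diameter, 40 mm high; on it an upright aluminium plate 48 mm wide (own y), 12 mm thick (own x), its top 96 mm above the underside, with a round through eye of 30 mm, axis along own x. This point: the eye's centre, 70 mm above the underside; own z up
- holder1_eye (a point): holder 1, like holder 0; its eye's centre. Each weighs 0.25 to 0.5 kg. Gripped across the plate's 48 mm width at eye height, both mouths of the eye stay free. When a holder hangs on a peg, its eye's centre is about 115 mm over the bench
- holder2_eye (a point): holder 2, like holder 0; its eye's centre
- holder3_eye (a point): holder 3, like holder 0; its eye's centre
- bottle_a: white plastic sample bottle, 60 mm diameter, 150 mm high, a bystander; origin under its centre
- bottle_b: second such white bottle, a bystander
- cup: white plastic cup, 72 mm diameter, 85 mm high, a bystander; origin under its centre
Things that resemble listed ones, but are neither listed nor needed, are in the scene too. Leave any green look-alike of the part that bears holder3_eye alone. What is shaped like the part that bears holder1_eye but turquoise is not meant.

How it is judged:
By the outcome, as a careful person would: the job done as asked, in the order asked, and still so for the second after the job is handed in, with the robot touching nothing.
Of holder0, holder1, holder2, holder3 only 3 to 4 are there at a start; the rules pass over those that are not, and their reading is None.
At some moment in a run one of holder0, holder1, holder2, holder3 may be knocked a few centimetres aside while the robot is not near it.
Once in a run the grip may slacken for a moment while it holds something.
It also fails if it takes over 210 s, if anything falls off the work surface, if the arm or the gripper's body presses on something with over 40 N, if the wrist force passes 120 N, or if a joint passes its speed limit or range.

## Working session

There is one attempt and no reset: what is moved stays moved. The work goes in short steps, Python scripts to look and compute and a tool call to move; the robot and the scene stay as the last step left them, time stands still between calls to the robot, and variables do not carry over. Pictures are saved under pics/ and viewed, about 12 in all and at most 16, crops included, and the job is handed in when it is done.

Besides the shell and the picture viewer there is one more tool, called after "Request:" as name(argument=value, ...) on one line, values as JSON. arm_command: Moves the arm, as the interface text tells. Shift numbers are shares of 0.1 m and turn numbers shares of pi/2 rad, none past 1 either way. Its arguments: {"type":"object","properties":{"series":{"type":"array","items":{"type":"array","items":{"type":"array","items":{"type":"number","minimum":-1,"maximum":1}}}},"squeeze":{"type":"number"}},"required":["series"]}

```bash
mkdir -p pics; cat > h.py <<'E'
from cell import *
import numpy as np, cv2
def snap(n,f,crop=None,s=1):
    d=read_camera(n); im=d["color"][:,:,::-1]
    if crop: x0,y0,x1,y1=crop; im=im[y0:y1,x0:x1]
    if s!=1: im=cv2.resize(im,None,fx=s,fy=s,interpolation=cv2.INTER_CUBIC)
    cv2.imwrite("pics/"+f,im); np.savez("pics/"+n+".npz",**d); return d
def ray(d,u,v):
    K=d["camera_matrix"];T=d["world_from_camera"]
    r=np.linalg.solve(K,[u,v,1.]); r=np.array([r[0],-r[1],-r[2]])
    return T[:3,3],T[:3,:3]@r
def atz(d,u,v,z):
    o,r=ray(d,u,v); return o+r*(z-o[2])/r[2]
def proj(d,p):
    T=np.linalg.inv(d["world_from_camera"]); c=T[:3,:3]@np.array(p,float)+T[:3,3]
    q=d["camera_matrix"]@[c[0],-c[1],-c[2]]; return q[:2]/q[2]
E
ls; python3 - <<'E'
from h import *
for n in("scene","top"):
    d=snap(n,n+"0.png",s=1.56); print(n,d["camera_matrix"].round(1).tolist(),d["world_from_camera"].round(3).tolist(), [k for k in d])
print(read_state())
E
```

```text
h.py
pics
scene [[390.1, 0.0, 254.3], [0.0, 390.1, 189.1], [0.0, 0.0, 1.0]] [[0.382, -0.711, 0.59, 1297.893], [0.924, 0.3, -0.237, -286.91], [-0.008, 0.635, 0.772, 1169.897], [0.0, 0.0, 0.0, 1.0]] ['color', 'camera_matrix', 'world_from_camera']
top [[469.3, 0.0, 254.7], [0.0, 469.3, 194.1], [0.0, 0.0, 1.0]] [[0.011, 0.993, -0.121, 343.675], [-1.0, 0.01, -0.013, 19.531], [-0.012, 0.121, 0.993, 1720.948], [0.0, 0.0, 0.0, 1.0]] ['color', 'camera_matrix', 'world_from_camera']
{'clock': 0.1, 'joints': array([ 1.17004619e+00,  2.13309710e-01, -3.49783455e-02,  1.32351798e+00,
        7.36463731e-06,  1.57080735e+00]), 'dq': array([ 1.37031767e-04, -6.56094699e-04,  2.92128203e-03,  5.75776630e-05,
       -9.44433923e-04,  9.65249662e-04]), 'joint_torque': array([ 1.47625506e-04, -6.87250757e+01,  4.87800300e+01,  1.23714341e-02,
       -1.42962284e-05,  3.43598728e-06]), 'position': array([194.93160194, 460.10000494, 230.8714205 ]), 'tcp_rot': array([-1.04090789e-04,  1.99042290e-01,  9.79990771e-01, -4.94021960e-04]), 'force': array([-0.69723892,  0.26180966,  0.06234134]), 'moment': array([ 0.05648771,  0.03417603, -0.0388227 ]), 'opening': 1.0002362626797303}
```

View pics/scene0.png

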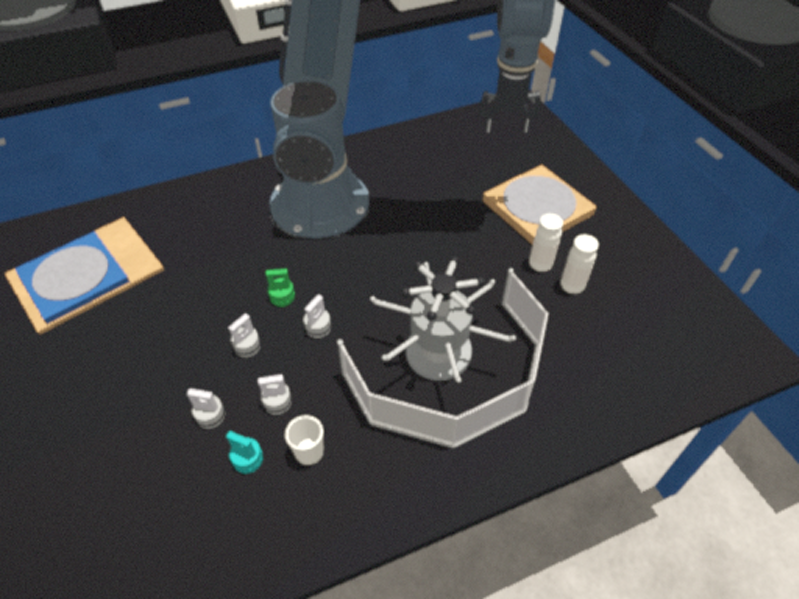

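View pics/top0.png

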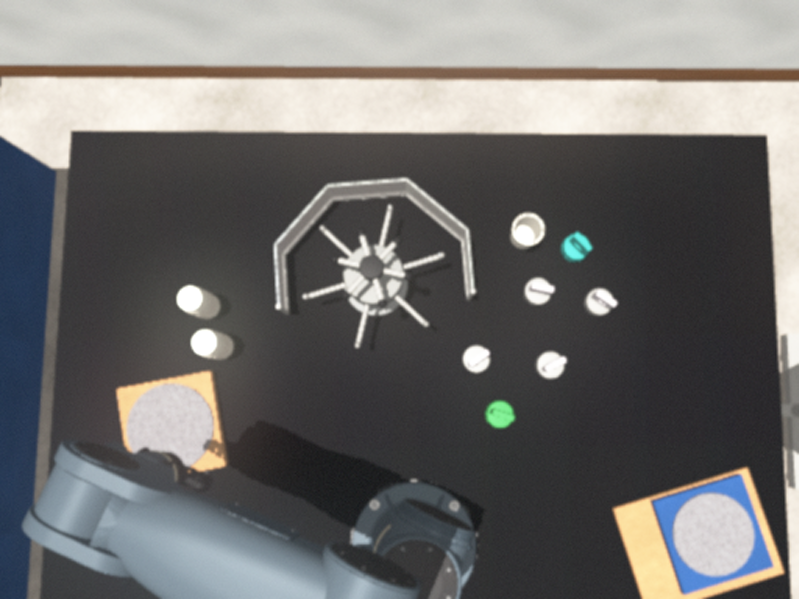

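```bash
python3 - <<'E'
from h import *
d=snap("top","top1.png",(170,110,410,290),3.3)
d2=snap("scene","scene1.png",(115,165,355,345),3.3)
for n,p in dict(base=(0,0,0)).items(): print(proj(d,p))
E
```

```text
[264.76819956 348.86411919]
```

View pics/top1.png

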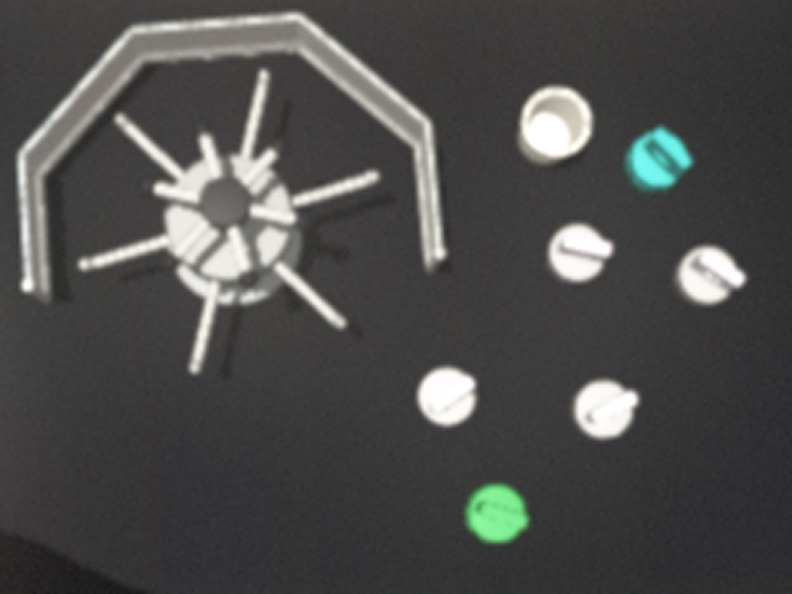

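View pics/scene1.png

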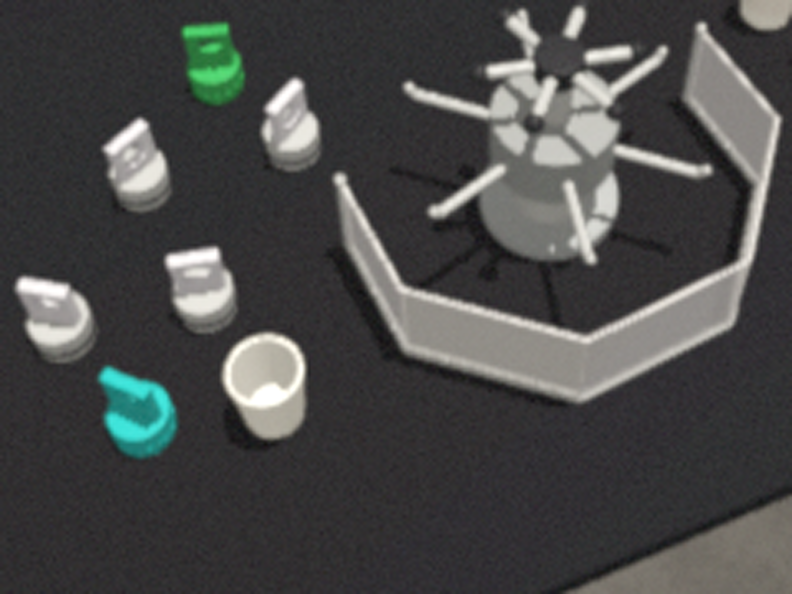

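```bash
python3 - <<'E'
from h import *
from scipy.optimize import least_squares
t=dict(np.load("pics/top.npz"));s=dict(np.load("pics/scene.npz"))
T=lambda u,v,z:atz(t,170+u/3.3,110+v/3.3,z)
S=lambda u,v,z:atz(s,115+u/3.3,165+v/3.3,z)
P=np.array([T(u,v,130)[:2] for u,v in[(264,73),(377,176),(342,324),(194,370),(83,265),(119,118)]])
PS=np.array([S(u,v,130)[:2] for u,v in[(410,88),(663,50),(707,171),(590,260),(434,212)]])
for Q in(P,PS):
    print(Q.round(0).tolist())
    f=lambda p:(np.hypot(*(Q-p[:2]).T)-p[2]); r=least_squares(f,[600,100,160]);print(r.x, np.degrees(np.arctan2(*(Q-r.x[:2]).T[::-1])).round(1))
g=[T(27,286,120),T(441,254,120)];gs=[S(340,178,120),S(702,27,120)];print("guard",np.round(g),np.round(gs))
gg=[T(135,28,120),T(300,14,120),S(405,290,120),S(588,342,120)];print(np.round(gg))
for n,b,sb,e in [("A",(577,252),(203,290),((168,262),(219,255))),("B",(708,275),(60,318),((20,287),(69,296))),("C",(447,396),(292,133),((270,117),(303,85))),("D",(604,409),(140,178),((109,160),(148,126)))]:
    a=S(*e[0],96);c=S(*e[1],96)
    print(n,"top",T(*b,40).round()[:2],"scene",S(*sb,40).round()[:2],"plate",((a+c)/2).round()[:2],np.hypot(*(a-c)[:2]).round(),"dir",np.degrees(np.arctan2(*(c-a)[1::-1])).round())
print("cup",T(555,122,85),"bottles",atz(t,191/1.56,300/1.56,150),atz(t,206/1.56,343/1.56,150),"green",T(497,514,40),"turq",T(655,165,40))
E
```

```text
[[754.0, 59.0], [645.0, -60.0], [490.0, -25.0], [441.0, 127.0], [549.0, 244.0], [704.0, 211.0]]
[597.44078489  92.39623148 159.74302616] [ -12.1  -72.7 -132.6  167.5  107.8   47.8]
[[495.0, -20.0], [551.0, 247.0], [707.0, 212.0], [754.0, 61.0], [647.0, -54.0]]
[600.11494545  96.91122991 157.72130919] [-132.1  108.2   47.2  -13.2  -72.6]
guard [[ 527.  304.  120.]
 [ 565. -128.  120.]] [[ 567. -123.  120.]
 [ 531.  307.  120.]]
[[ 804.  197.  120.]
 [ 821.   22.  120.]
 [ 711. -109.  120.]
 [ 825.   25.  120.]]
A top [ 580. -284.] scene [ 588. -282.] plate [ 586. -282.] 49.0 dir 76.0
B top [ 556. -426.] scene [ 564. -421.] plate [ 566. -423.] 50.0 dir 56.0
C top [ 421. -141.] scene [ 434. -139.] plate [ 434. -139.] 54.0 dir 122.0
D top [ 409. -311.] scene [ 428. -308.] plate [ 423. -307.] 55.0 dir 120.0
cup [ 714.22816001 -253.52651694   85.        ] bottles [536.75116806 487.80721658 150.        ] [443.7443265  451.15428083 150.        ] green [ 295.32745309 -194.56641948   40.        ] turq [ 677.10107425 -370.32427258   40.        ]
```

The top view shows the star wheel with its pegs. The two crops (top 577,252 / 708,275 / 447,396 / 604,409) show four steel holders, A–D. The green and turquoise look-alikes are separate. Axis is about (598, 95), pegs at world angles 167.5° + 60°k. I'll move to hover over the nearest holder, C.

Request:
arm_command(series=[[[0.19,-0.5,0,0,0,0.05,1],[0.38,-1,0,0,0,0.1,1],[0.38,-1,0,0,0,0.1,1]]])

```text
clock: 0.5
position: [233.8, 356.8, 231.4]
tcp_rot: [0.0, 0.121, 0.993, -0.0]
force: [1.0, 1.2, -0.1]
opening: 1.003
```

Request:
arm_command(series=[[[0.19,-0.5,0,0,0,0.05,1],[0.38,-1,0,0,0,0.1,1],[0.38,-1,0,0,0,0.1,1]]])

```text
clock: 0.8
position: [271.9, 257.0, 231.5]
tcp_rot: [0.0, 0.043, 0.999, -0.0]
force: [0.7, 0.3, -0.3]
opening: 1.0
```

Request:
arm_command(series=[[[0.19,-0.5,0,0,0,0.05,1],[0.38,-1,0,0,0,0.1,1],[0.38,-1,0,0,0,0.1,1]]])

```text
clock: 1.1
position: [310.0, 157.5, 231.4]
tcp_rot: [0.0, -0.035, 0.999, -0.0]
force: [0.3, 0.9, 0.7]
opening: 1.0
```

Request:
arm_command(series=[[[0.19,-0.5,0,0,0,0.05,1],[0.38,-1,0,0,0,0.1,1],[0.38,-1,0,0,0,0.1,1]]])

```text
clock: 1.4
position: [348.1, 58.2, 231.3]
tcp_rot: [0.0, -0.113, 0.994, -0.0]
force: [-0.3, 0.9, 0.3]
opening: 1.002
```

Request:
arm_command(series=[[[0.19,-0.5,0,0,0,0.05,1],[0.38,-1,0,0,0,0.1,1],[0.38,-1,0,0,0,0.1,1]]])

```text
clock: 1.7
position: [386.5, -42.9, 231.1]
tcp_rot: [0.0, -0.19, 0.982, -0.0]
force: [-0.3, 0.4, -0.1]
opening: 0.997
```

Request:
arm_command(series=[[[0.19,-0.5,0,0,0,0.05,1],[0.38,-1,0,0,0,0.1,1],[0.38,-1,0,0,0,0.1,1]]])

```text
clock: 2.0
position: [424.6, -142.6, 230.7]
tcp_rot: [-0.0, -0.267, 0.964, -0.0]
force: [-0.4, -0.1, -0.1]
opening: 1.0
```

```bash
cat >> h.py <<'E'
def overlay(d,pts,f,s=1.5):
    im=cv2.resize(d["color"][:,:,::-1],None,fx=s,fy=s,interpolation=cv2.INTER_CUBIC)
    for p in pts:
        q=proj(d,p)*s; cv2.drawMarker(im,(int(q[0]),int(q[1])),(0,0,255),cv2.MARKER_CROSS,9,1)
    cv2.imwrite("pics/"+f,im)
def plate(c,deg):
    a=np.radians(deg); u=np.array([np.cos(a),np.sin(a)]); v=np.array([-u[1],u[0]])
    return [(*(np.array(c)+24*i*u+6*j*v),96) for i in(-1,1) for j in(-1,1)]
E
python3 - <<'E'
from h import *
d=read_camera("wrist"); np.savez("pics/wrist.npz",**d)
print(d["camera_matrix"].round(1).tolist(),d["world_from_camera"].round(3).tolist(),read_state()["joints"].round(3))
overlay(d,plate((428,-140),121),"w0.png")
E
```

```text
[[342.7, 0.0, 254.2], [0.0, 342.7, 194.7], [0.0, 0.0, 1.0]] [[-0.513, -0.822, -0.246, 361.891], [0.858, -0.491, -0.147, -179.933], [0.001, -0.287, 0.958, 373.588], [0.0, 0.0, 0.0, 1.0]] [-0.322  0.105 -0.165  1.302 -0.    -0.86 ]
```

View pics/w0.png

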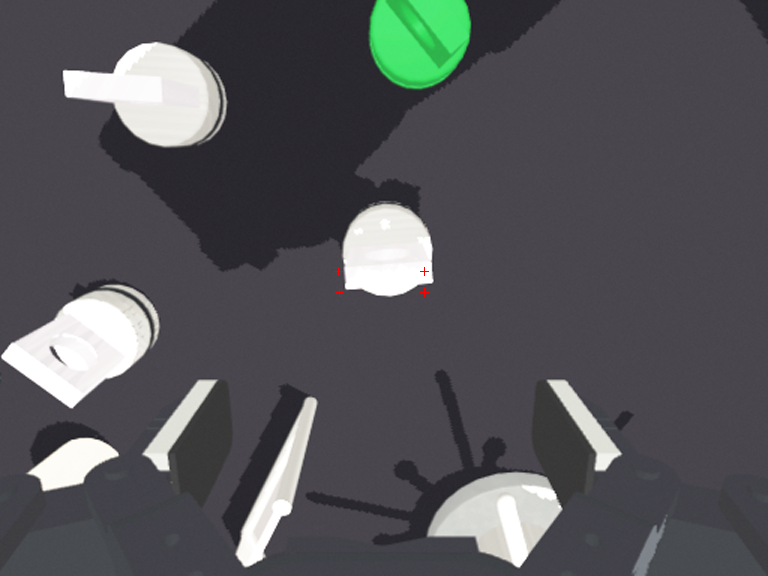

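```bash
python3 - <<'E'
from h import *
d=dict(np.load("pics/wrist.npz"))
def pl(n,c):
    q=np.array([atz(d,u/1.5,v/1.5,96)[:2] for u,v in c]); e=(q[1]-q[0])+(q[2]-q[3])
    print(n,q.mean(0).round(1),np.degrees(np.arctan2(e[1],e[0])).round(1),np.linalg.norm(e)/2,np.linalg.norm(q[0]-q[3]))
pl("C",[(346,267),(432,262),(433,283),(346,290)])
pl("D",[(64,70),(161,77),(162,103),(65,95)])
E
```

```text
C [ 422.6 -138.4] 125.0 48.4032268580794 13.323514927193509
D [ 409.6 -308.5] 116.7 48.404623971157726 11.785588055690448
```

Wrist view: holder C's plate top spans (346,267)–(433,290), so its centre is (422.6, −138.4) and its direction 125°. I'll descend and grip.

Request:
arm_command(series=[[[-0.02,0.042,-0.3,0,0,0.04,1],[-0.02,0.042,-0.6,0,0,0.04,1],[-0.02,0.042,-0.9,0,0,0.04,1],[-0.02,0.042,-1,0,0,0.04,1]]])

```text
clock: 2.45
position: [419.7, -133.5, 129.0]
tcp_rot: [-0.001, -0.297, 0.955, 0.001]
force: [-0.4, 0.8, 0.1]
opening: 0.998
```

Request:
arm_command(series=[[[0,0,-0.2,0,0,0,1],[0,0,-0.4,0,0,0,1],[0,0,-0.6,0,0,0,1],[0,0,-0.84,0,0,0,1],[0,0,-0.84,0,0,0,1]]])

```text
clock: 2.95
position: [420.0, -134.1, 46.0]
tcp_rot: [-0.001, -0.298, 0.955, 0.001]
force: [-0.1, 1.2, 0.8]
opening: 0.997
```

Request:
arm_command(series=[[[0,0,0,0,0,0,0.3],[0,0,0,0,0,0,0.3],[0,0,0,0,0,0,0.3],[0,0,0,0,0,0,0.3],[0,0,0,0,0,0,0.3]]], squeeze=70)

```text
clock: 3.45
position: [422.3, -135.8, 49.0]
tcp_rot: [0.001, -0.298, 0.955, -0.001]
force: [-1.4, -0.2, 14.4]
opening: 0.551
```

Request:
arm_command(series=[[[0,0,0,0,0,0,0.3],[0,0,0,0,0,0,0.3],[0,0,0,0,0,0,0.3],[0,0,0,0,0,0,0.3],[0,0,0,0,0,0,0.3]]])

```text
clock: 3.95
position: [422.3, -135.8, 49.0]
tcp_rot: [0.001, -0.298, 0.955, -0.001]
force: [-1.3, -0.2, 14.1]
opening: 0.554
```

Request:
arm_command(series=[[[0,0,0.3,0,0,0,0.3],[0,0,0.6,0,0,0,0.3],[0,0,0.8,0,0,0,0.3],[0,0,0.8,0,0,0,0.3]]])

```text
clock: 4.35
position: [422.6, -135.9, 130.0]
tcp_rot: [0.002, -0.298, 0.955, -0.001]
force: [0.1, 0.1, -5.9]
opening: 0.551
```

Request:
arm_command(series=[[[0.2,0.3,0,0,0,0.05,0.3],[0.4,0.6,0,0,0,0.1,0.3],[0.5,0.9,0,0,0,0.14,0.3],[0.5,0.92,0,0,0,0.14,0.3]]])

```text
clock: 4.75
position: [471.5, -40.7, 126.1]
tcp_rot: [-0.0, -0.403, 0.915, 0.001]
force: [-0.6, -0.8, -5.6]
opening: 0.552
```

```bash
python3 - <<'E'
from h import *
d=read_camera("wrist"); np.savez("pics/wrist.npz",**d)
a=np.radians(227.5);u=np.array([np.cos(a),np.sin(a)]);c=np.array([597.5,93.5])
overlay(d,[(*(c+u*153),125),(*(c+u*100),125)],"w1.png"); s=read_state(); print(s["position"],s["tcp_rot"],s["opening"])
E
```

```text
[470.85851112 -41.76340845 126.10509499] [-6.22617002e-04 -4.01853535e-01  9.15703606e-01  5.04616162e-04] 0.5528063398277072
```

View pics/w1.png

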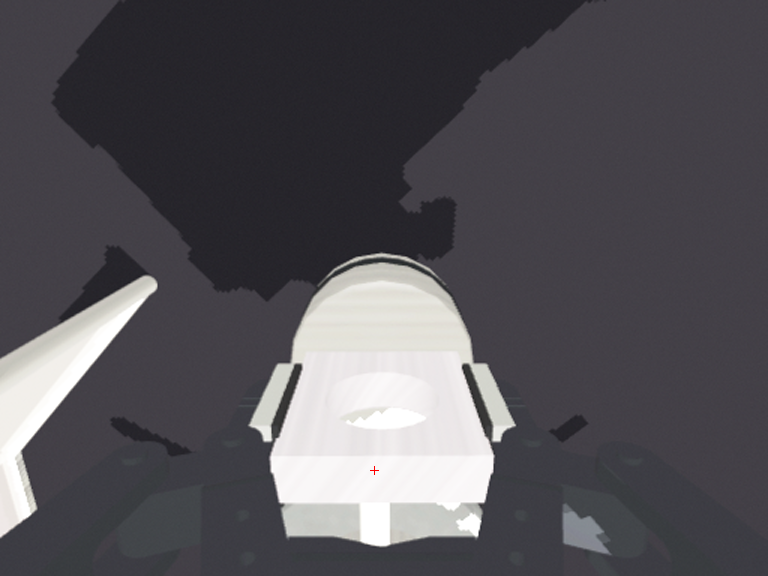

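Wrist view: the plate is centred at x≈382 and the peg stub shows at x≈375 below it, in line with the predicted peg axis. I'll lower to insertion height and push in.

Request:
arm_command(series=[[[0.02,-0.01,-0.1,0,0,0,0.3],[0.02,-0.01,-0.18,0,0,0,0.3],[0.02,-0.01,-0.18,0,0,0,0.3]]])

```text
clock: 5.1
position: [471.8, -45.1, 107.6]
tcp_rot: [-0.001, -0.4, 0.917, 0.001]
force: [-0.4, -0.6, -4.1]
opening: 0.551
```

Request:
arm_command(series=[[[0.06,0.06,0,0,0,0,0.3],[0.12,0.12,0,0,0,0,0.3],[0.18,0.19,0,0,0,0,0.3],[0.24,0.26,0,0,0,0,0.3],[0.24,0.26,0,0,0,0,0.3]]])

```text
clock: 5.6
position: [498.1, -17.4, 109.4]
tcp_rot: [0.0, -0.401, 0.916, -0.0]
force: [0.1, -0.4, -4.5]
opening: 0.551
```

Request:
arm_command(series=[[[0.05,0.05,0,0,0,0,0.3],[0.1,0.11,0,0,0,0,0.3],[0.1,0.11,0,0,0,0,0.3]]])

```text
clock: 5.9
position: [507.7, -6.8, 109.3]
tcp_rot: [0.0, -0.401, 0.916, 0.0]
force: [-0.6, -0.7, -5.6]
opening: 0.554
```

Request:
arm_command(series=[[[0,0,-0.05,0,0,0,0.3],[0,0,-0.1,0,0,0,0.3],[0,0,-0.12,0,0,0,0.3],[0,0,-0.12,0,0,0,0.3]]])

```text
clock: 6.3
position: [506.6, -7.6, 96.8]
tcp_rot: [-0.0, -0.401, 0.916, 0.0]
force: [-1.3, -0.8, -3.9]
opening: 0.55
```

Request:
arm_command(series=[[[0,0,-0.02,0,0,0,0.3],[0,0,-0.04,0,0,0,0.3],[0,0,-0.04,0,0,0,0.3]]])

```text
clock: 6.6
position: [507.4, -7.6, 93.8]
tcp_rot: [0.0, -0.401, 0.916, -0.0]
force: [-2.1, -1.2, 3.1]
opening: 0.553
```

Request:
arm_command(series=[[[0,0,0,0,0,0,0.8],[0,0,0,0,0,0,0.8],[0,0,0,0,0,0,0.8],[0,0,0,0,0,0,0.8],[0,0,0,0,0,0,0.8]]])

```text
clock: 7.1
position: [507.1, -7.4, 93.3]
tcp_rot: [0.0, -0.401, 0.916, -0.0]
force: [0.4, 0.3, 0.1]
opening: 0.799
```

Request:
arm_command(series=[[[0,0,0.25,0,0,0,0.8],[0,0,0.5,0,0,0,0.8],[0,0,0.8,0,0,0,0.8],[0,0,0.8,0,0,0,0.8]]])

```text
clock: 7.5
position: [508.9, -7.4, 176.8]
tcp_rot: [0.002, -0.401, 0.916, -0.001]
force: [1.1, 0.3, -0.3]
opening: 0.797
```

Request:
arm_command(series=[[[-0.35,-0.35,0,0,0,0,0.8],[-0.7,-0.7,0,0,0,0,0.8],[-0.7,-0.7,0,0,0,0,0.8]]])

```text
clock: 7.8
position: [433.6, -79.9, 172.9]
tcp_rot: [-0.001, -0.399, 0.917, 0.0]
force: [1.5, -0.0, 0.2]
opening: 0.8
```

```bash
cat >> h.py <<'E'
def montage(f):
    ims=[]
    for n,c,s in(("wrist",None,0.78),("scene",(115,165,355,345),1.66),("top",(170,110,410,290),2.5)):
        d=read_camera(n); np.savez("pics/"+n+".npz",**d); im=d["color"][:,:,::-1]
        if c: im=im[c[1]:c[3],c[0]:c[2]]
        ims.append(cv2.resize(im,None,fx=s,fy=s,interpolation=cv2.INTER_CUBIC))
    h=min(ims[0].shape[0],ims[1].shape[0]); a=np.hstack([i[:h] for i in ims[:2]])
    out=np.zeros((600,800,3),np.uint8); out[:h,:min(800,a.shape[1])]=a[:,:800]
    b=cv2.resize(ims[2],None,fx=(600-h)/ims[2].shape[0],fy=(600-h)/ims[2].shape[0]); out[h:,:b.shape[1]]=b
    print("wrist scale .78 at 0,0; scene 1.66 at",ims[0].shape[1],"; top scale",2.5*(600-h)/ims[2].shape[0],"at row",h)
    cv2.imwrite("pics/"+f,out)
E
python3 -c "
from h import *
montage('m1.png')"
```

```text
wrist scale .78 at 0,0; scene 1.66 at 399 ; top scale 1.6722222222222223 at row 299
```

View pics/m1.png

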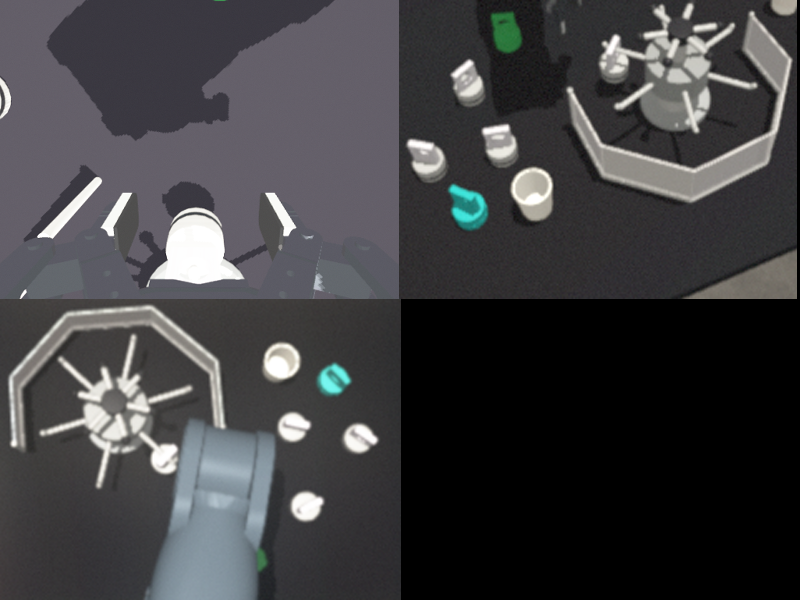

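Holder C hangs on its peg (scene 615,60; top 165,458), and A, B and D are unmoved. Next is holder D.

Request:
arm_command(series=[[[-0.04,-0.4,0.2,0,0,-0.07,1],[-0.08,-0.8,0.4,0,0,-0.14,1],[-0.08,-0.8,0.4,0,0,-0.14,1]]])

```text
clock: 8.25
position: [430.6, -160.4, 215.1]
tcp_rot: [0.001, -0.295, 0.956, -0.001]
force: [-0.5, -0.1, 0.1]
opening: 1.004
```

Request:
arm_command(series=[[[-0.04,-0.4,0.1,0,0,-0.04,1],[-0.08,-0.8,0.2,0,0,-0.08,1],[-0.08,-0.8,0.2,0,0,-0.08,1]]])

```text
clock: 8.55
position: [422.0, -240.2, 233.5]
tcp_rot: [0.0, -0.235, 0.972, -0.001]
force: [-0.4, 0.6, 0.0]
opening: 1.002
```

Request:
arm_command(series=[[[-0.04,-0.4,0,0,0,0,1],[-0.08,-0.68,0,0,0,0,1],[-0.08,-0.68,0,0,0,0,1]]])

```text
clock: 8.85
position: [413.6, -306.8, 232.2]
tcp_rot: [-0.0, -0.237, 0.971, 0.0]
force: [0.4, 1.1, 0.5]
opening: 0.995
```

```bash
python3 - <<'E'
from h import *
d=read_camera("wrist"); np.savez("pics/wrist.npz",**d)
overlay(d,plate((409.6,-308.5),116.7),"w2.png"); s=read_state(); print(s["position"],s["tcp_rot"],s["joints"].round(2))
E
```

```text
[ 413.67668716 -305.45081439  232.31612401] [-2.78530696e-04 -2.37228567e-01  9.71453663e-01  5.56326994e-04] [-0.64  0.24  0.01  1.34  0.   -1.12]
```

View pics/w2.png

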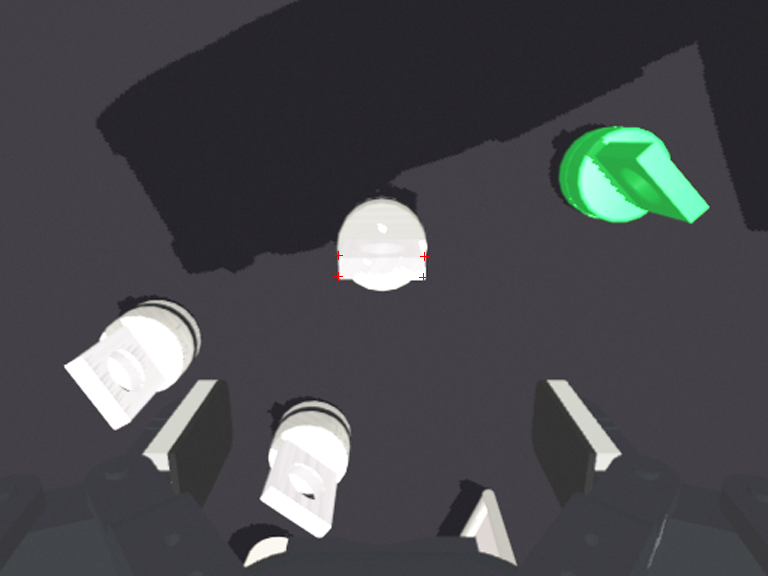

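Holder D's plate (338–427, 256–279) matches the prediction. Gripping.

Request:
arm_command(series=[[[-0.04,-0.03,-0.3,0,0,0,1],[-0.04,-0.03,-0.6,0,0,0,1],[-0.04,-0.03,-0.9,0,0,0,1],[-0.04,-0.03,-1,0,0,0,1]]])

```text
clock: 9.3
position: [408.6, -306.0, 130.5]
tcp_rot: [-0.001, -0.238, 0.971, 0.002]
force: [-0.5, 1.0, 0.1]
opening: 1.001
```

Request:
arm_command(series=[[[0,0,-0.2,0,0,0,1],[0,0,-0.4,0,0,0,1],[0,0,-0.6,0,0,0,1],[0,0,-0.83,0,0,0,1],[0,0,-0.83,0,0,0,1]]])

```text
clock: 9.8
position: [408.5, -306.7, 48.6]
tcp_rot: [-0.001, -0.238, 0.971, 0.001]
force: [-0.0, 1.1, 0.7]
opening: 0.999
```

Request:
arm_command(series=[[[0,0,0,0,0,0,0.3],[0,0,0,0,0,0,0.3],[0,0,0,0,0,0,0.3],[0,0,0,0,0,0,0.3],[0,0,0,0,0,0,0.3]]], squeeze=70)

```text
clock: 10.3
position: [410.0, -308.9, 51.9]
tcp_rot: [0.001, -0.237, 0.971, -0.001]
force: [-0.8, 1.6, 10.1]
opening: 0.553
```

Request:
arm_command(series=[[[0,0,0,0,0,0,0.3],[0,0,0,0,0,0,0.3],[0,0,0.3,0,0,0,0.3],[0,0,0.6,0,0,0,0.3],[0,0,0.8,0,0,0,0.3]]])

```text
clock: 10.8
position: [409.6, -308.8, 132.9]
tcp_rot: [0.001, -0.237, 0.971, -0.001]
force: [-0.5, 0.1, -2.7]
opening: 0.555
```

Request:
arm_command(series=[[[0,0.3,0,0,0,-0.03,0.3],[0,0.6,0,0,0,-0.06,0.3],[0,0.9,0,0,0,-0.09,0.3]]])

```text
clock: 11.1
position: [409.1, -217.6, 131.1]
tcp_rot: [0.0, -0.167, 0.986, -0.0]
force: [0.8, -0.3, -2.7]
opening: 0.551
```

Request:
arm_command(series=[[[0,0.3,0,0,0,-0.03,0.3],[0,0.6,0,0,0,-0.06,0.3],[0,0.9,0,0,0,-0.09,0.3]]])

```text
clock: 11.4
position: [409.0, -127.3, 131.0]
tcp_rot: [0.0, -0.097, 0.995, -0.0]
force: [0.5, 0.1, -2.7]
opening: 0.555
```

Request:
arm_command(series=[[[0,0.3,0,0,0,-0.03,0.3],[0,0.6,0,0,0,-0.06,0.3],[0,0.9,0,0,0,-0.09,0.3]]])

```text
clock: 11.7
position: [409.1, -37.3, 131.0]
tcp_rot: [0.001, -0.026, 1.0, -0.0]
force: [0.0, -0.2, -3.7]
opening: 0.552
```

Request:
arm_command(series=[[[0,0.3,0,0,0,-0.03,0.3],[0,0.6,0,0,0,-0.06,0.3],[0,0.9,0,0,0,-0.09,0.3]]])

```text
clock: 12.0
position: [409.1, 52.8, 131.1]
tcp_rot: [0.001, 0.044, 0.999, 0.0]
force: [0.4, 0.0, -2.9]
opening: 0.553
```

Request:
arm_command(series=[[[0,0.3,0,0,0,-0.03,0.3],[0,0.6,0,0,0,-0.06,0.3],[0,0.83,0,0,0,-0.09,0.3],[0,0.83,0,0,0,-0.09,0.3]]])

```text
clock: 12.4
position: [409.2, 136.8, 130.9]
tcp_rot: [0.0, 0.113, 0.994, 0.001]
force: [0.3, -0.2, -3.2]
opening: 0.551
```

```bash
python3 - <<'E'
from h import *
d=read_camera("wrist"); np.savez("pics/wrist.npz",**d)
a=np.radians(167.6);u=np.array([np.cos(a),np.sin(a)]);c=np.array([597.5,93.5])
overlay(d,[(*(c+u*153),125),(*(c+u*100),125)],"w3.png"); s=read_state(); print(s["position"],s["tcp_rot"],s["opening"])
E
```

```text
[409.05687853 135.59179245 130.7871232 ] [2.37923645e-04 1.12615462e-01 9.93638607e-01 1.42761214e-04] 0.5473640937294764
```

View pics/w3.png

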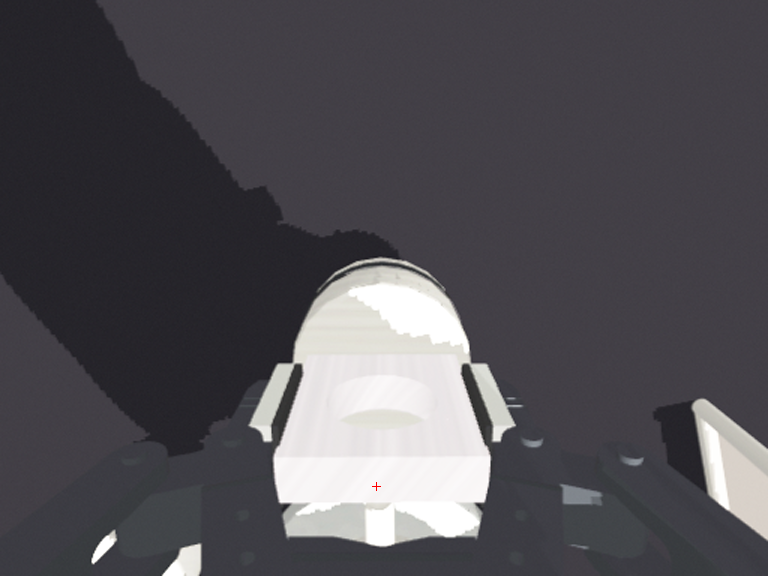

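Wrist view: the peg stub at x≈381 lines up with the plate centre at 382. Inserting.

Request:
arm_command(series=[[[0,0,-0.1,0,0,0,0.3],[0,0,-0.2,0,0,0,0.3],[0,0,-0.2,0,0,0,0.3]]])

```text
clock: 12.75
position: [408.1, 133.6, 108.7]
tcp_rot: [-0.001, 0.114, 0.993, -0.001]
force: [0.6, 0.1, -2.1]
opening: 0.551
```

Request:
arm_command(series=[[[0.1,-0.022,0,0,0,0,0.3],[0.2,-0.045,0,0,0,0,0.3],[0.3,-0.07,0,0,0,0,0.3],[0.38,-0.085,0,0,0,0,0.3]]])

```text
clock: 13.15
position: [448.4, 125.7, 110.4]
tcp_rot: [0.0, 0.114, 0.993, 0.0]
force: [0.1, 0.6, -3.4]
opening: 0.551
```

Request:
arm_command(series=[[[0.1,-0.022,0,0,0,0,0.3],[0.18,-0.04,0,0,0,0,0.3],[0.18,-0.04,0,0,0,0,0.3]]])

```text
clock: 13.45
position: [466.1, 121.9, 110.2]
tcp_rot: [0.0, 0.114, 0.993, 0.0]
force: [-0.6, 0.0, -3.4]
opening: 0.551
```

Request:
arm_command(series=[[[0,0,-0.05,0,0,0,0.3],[0,0,-0.1,0,0,0,0.3],[0,0,-0.14,0,0,0,0.3],[0,0,-0.14,0,0,0,0.3]]])

```text
clock: 13.85
position: [464.7, 122.4, 96.5]
tcp_rot: [0.0, 0.114, 0.994, 0.0]
force: [-4.4, 1.7, 8.3]
opening: 0.554
```

Request:
arm_command(series=[[[0,0,0,0,0,0,0.8],[0,0,0,0,0,0,0.8],[0,0,0,0,0,0,0.8],[0,0,0,0,0,0,0.8],[0,0,0,0,0,0,0.8]]])

```text
clock: 14.35
position: [465.1, 122.1, 96.3]
tcp_rot: [0.0, 0.114, 0.994, -0.0]
force: [0.2, 0.8, -0.4]
opening: 0.803
```

Request:
arm_command(series=[[[0,0,0.25,0,0,0,0.8],[0,0,0.5,0,0,0,0.8],[0,0,0.8,0,0,0,0.8],[0,0,1,0,0,0,0]]])

```text
clock: 14.75
position: [465.4, 122.1, 198.2]
tcp_rot: [0.001, 0.114, 0.994, 0.0]
force: [0.3, -0.4, -1.3]
opening: 0.643
```

Request:
arm_command(series=[[[0,0,0.4,0,0,0,0],[0,0,0.8,0,0,0,0],[0,0,1,0,0,0,0],[0,0,1,0,0,0,0]]])

```text
clock: 15.15
position: [466.2, 122.3, 299.0]
tcp_rot: [0.002, 0.114, 0.994, 0.001]
force: [-0.3, -0.3, -0.8]
opening: 0.004
```

Request:
arm_command(series=[[[0.3,0.1,0,0,0,0,0],[0.6,0.2,0,0,0,0,0],[0.9,0.28,0,0,0,0,0],[0.9,0.28,0,0,0,0,0]]])

```text
clock: 15.55
position: [557.1, 150.6, 293.4]
tcp_rot: [-0.001, 0.114, 0.994, -0.001]
force: [0.6, 0.3, -0.8]
opening: 0.006
```

Request:
arm_command(series=[[[0.2,0,0,0,0,0,0],[0.24,0,0,0,0,0,0],[0.24,0,0,0,0,0,0]]])

```text
clock: 15.85
position: [578.9, 149.9, 295.4]
tcp_rot: [-0.001, 0.114, 0.993, -0.0]
force: [0.4, 0.1, -0.2]
opening: -0.002
```

```bash
python3 - <<'E'
from h import *
s=read_state(); print(s["position"],s["tcp_rot"],s["opening"],s["joints"].round(2),s["clock"])
montage('m2.png')
E
```

```text
[578.87663115 149.88678908 295.40930271] [-6.09113308e-04  1.13900399e-01  9.93491964e-01 -2.11688435e-04] -0.0016075761087966818 [0.25 0.44 0.44 1.57 0.   0.48] 15.85
wrist scale .78 at 0,0; scene 1.66 at 399 ; top scale 1.6722222222222223 at row 299
```

View pics/m2.png

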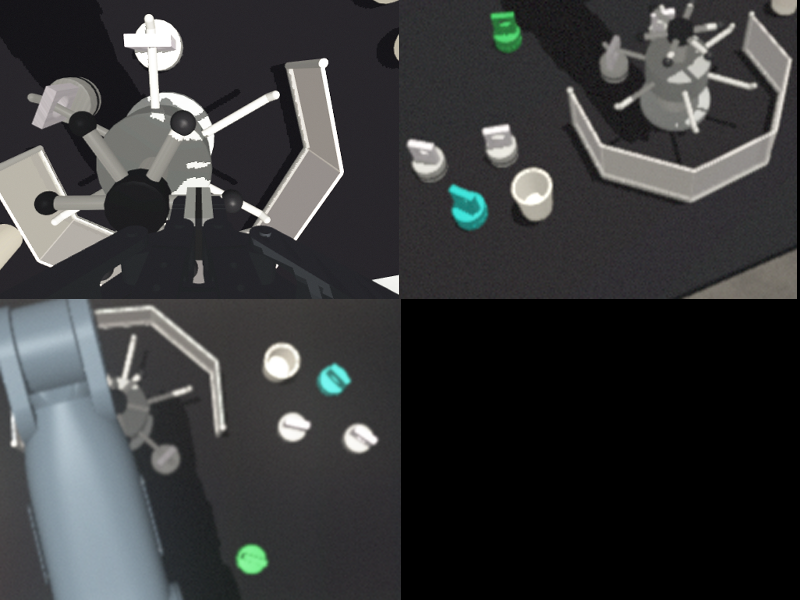

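Both holders hang, C at (70,100) and D at (153,45) in the wrist panel. The fingers are over the gap between two spokes, whose balls are at (183,122) and (232,202). A quick check of that gap with numbers:

```bash
python3 - <<'E'
from h import *
d=dict(np.load("pics/wrist.npz"))
print("tcp@235 px",proj(d,(579,150,235))*.78)
for n,p,z in(("b1",(183,122),235),("b2",(232,202),235),("b3",(80,123),235),("b4",(46,203),235),("hub",(137,200),250)):
    q=atz(d,p[0]/.78,p[1]/.78,z); print(n,q.round(1)[:2], np.hypot(*(q[:2]-[597.5,93.5])).round(1), np.degrees(np.arctan2(q[1]-93.5,q[0]-597.5)).round(1))
E
```

```text
tcp@235 px [198.2725254  166.83410167]
b1 [540.7 146.9] 77.9 136.7
b2 [616.  170.5] 79.1 76.5
b3 [523.4  69.6] 77.8 -162.1
b4 [581.2  17.8] 77.4 -102.1
hub [589.5  98.7] 9.5 147.1
```

Request:
arm_command(series=[[[0,0,-0.3,0,0,0,0],[0,0,-0.6,0,0,0,0],[0,0,-0.77,0,0,0,0],[0,0,-0.77,0,0,0,0]]])

```text
clock: 16.4
position: [577.3, 149.8, 217.5]
tcp_rot: [-0.002, 0.114, 0.994, -0.001]
force: [-0.5, -1.8, 0.2]
opening: 0.0
```

Request:
arm_command(series=[[[-0.04,-0.01,0,0,0,0,0],[-0.08,-0.026,0,0,0,0,0],[-0.115,-0.045,0,0,0,0,0],[-0.15,-0.068,0,0,0,0,0],[-0.184,-0.092,0,0,0,0,0]]])

```text
clock: 16.9
position: [561.6, 141.1, 220.9]
tcp_rot: [0.002, 0.114, 0.994, 0.001]
force: [4.9, 2.9, 0.4]
opening: -0.003
```

Request:
arm_command(series=[[[-0.032,-0.027,0,0,0,0,0],[-0.063,-0.056,0,0,0,0,0],[-0.091,-0.087,0,0,0,0,0],[-0.116,-0.12,0,0,0,0,0],[-0.14,-0.155,0,0,0,0,0]]])

```text
clock: 17.4
position: [546.8, 125.5, 219.8]
tcp_rot: [0.001, 0.114, 0.994, 0.0]
force: [4.4, 4.2, 1.0]
opening: -0.001
```

Request:
arm_command(series=[[[-0.021,-0.036,0,0,0,0,0],[-0.039,-0.074,0,0,0,0,0],[-0.055,-0.113,0,0,0,0,0],[-0.068,-0.153,0,0,0,0,0],[-0.078,-0.193,0,0,0,0,0]]])

```text
clock: 17.9
position: [538.7, 106.2, 219.5]
tcp_rot: [0.0, 0.114, 0.994, 0.0]
force: [3.0, 5.0, -1.2]
opening: -0.002
```

Request:
arm_command(series=[[[-0.007,-0.041,0,0,0,0,0],[-0.012,-0.083,0,0,0,0,0],[-0.013,-0.104,0,0,0,0,0],[-0.013,-0.104,0,0,0,0,0]]])

```text
clock: 18.3
position: [537.2, 95.4, 219.3]
tcp_rot: [-0.0, 0.114, 0.993, -0.0]
force: [0.8, 0.9, -0.1]
opening: -0.007
```

Request:
arm_command(series=[[[0,0.08,0,0,0,0,0],[0,0.08,0,0,0,0,0],[0,0.08,0.4,0,0,0,0],[0,0.08,0.8,0,0,0,0],[0,0.08,0.8,0,0,0,0]]])

```text
clock: 18.8
position: [538.9, 104.1, 304.1]
tcp_rot: [0.003, 0.114, 0.994, 0.001]
force: [-0.1, -0.3, 0.5]
opening: -0.003
```

Request:
arm_command(series=[[[0.05,-0.4,0,0,0,0,0],[0.1,-0.8,0,0,0,0,0],[0.1,-1,0,0,0,0,0]]])

```text
clock: 19.1
position: [547.7, 1.4, 299.0]
tcp_rot: [-0.0, 0.114, 0.993, -0.0]
force: [-0.3, 0.3, -1.3]
opening: 0.0
```

Request:
arm_command(series=[[[0.05,-0.4,0,0,0,0,1],[0.1,-0.8,0,0,0,0,1],[0.1,-1,0,0,0,0,1]]])

```text
clock: 19.4
position: [557.6, -98.9, 298.8]
tcp_rot: [-0.0, 0.114, 0.993, -0.0]
force: [-0.3, 0.3, -0.2]
opening: 0.504
```

Request:
arm_command(series=[[[0.05,-0.4,0,0,0,0,1],[0.1,-0.8,-0.2,0,0,0,1],[0.1,-1,-0.3,0,0,0,1]]])

```text
clock: 19.7
position: [567.4, -198.9, 267.5]
tcp_rot: [-0.001, 0.114, 0.993, -0.0]
force: [-0.7, 1.0, -0.5]
opening: 0.988
```

Request:
arm_command(series=[[[0.05,-0.4,-0.2,0,0,0,1],[0.1,-0.8,-0.4,0,0,0,1],[0.1,-0.88,-0.4,0,0,0,1],[0.1,-0.88,-0.4,0,0,0,1]]])

```text
clock: 20.1
position: [577.1, -285.3, 228.3]
tcp_rot: [-0.001, 0.115, 0.993, 0.0]
force: [0.7, 0.9, 0.5]
opening: 0.999
```

```bash
python3 - <<'E'
from h import *
d=read_camera("wrist"); np.savez("pics/wrist.npz",**d); t=read_camera("top"); np.savez("pics/top.npz",**t)
overlay(d,plate((580,-284),76),"w4.png",1.2); a=cv2.imread("pics/w4.png")
b=cv2.resize(t["color"][95:275,150:410,::-1],None,fx=2.2,fy=2.2)[:600-461+250]
o=np.zeros((600,800,3),np.uint8); o[:461,:614]=a; c=cv2.resize(t["color"][100:250,160:300,::-1],None,fx=1.3,fy=1.3); o[-c.shape[0]:,-c.shape[1]:]=c
cv2.imwrite("pics/w4.png",o); s=read_state(); print(s["position"],s["tcp_rot"],s["joints"].round(2))
E
```

```text
[ 577.79347544 -283.62163676  229.78912885] [2.42064532e-04 1.13600554e-01 9.93526474e-01 7.32088761e-06] [-0.46  0.53  0.42  1.46  0.   -0.23]
```

View pics/w4.png

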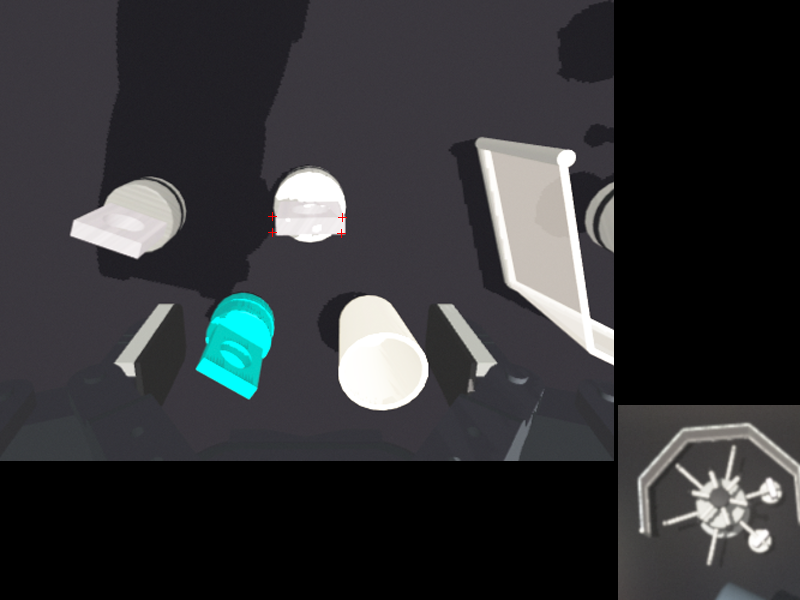

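Holder A's plate (275–345, 218–236) matches its prediction. Top inset: C and D have gone round, and a free peg points to the front at (710,563). Gripping A.

Request:
arm_command(series=[[[0.035,0.01,-0.3,0,0,0,1],[0.035,0.01,-0.6,0,0,0,1],[0.035,0.01,-0.9,0,0,0,1],[0.035,0.01,-1,0,0,0,1]]])

```text
clock: 20.6
position: [580.3, -281.4, 127.4]
tcp_rot: [-0.001, 0.113, 0.994, 0.0]
force: [-0.3, 0.1, 0.4]
opening: 1.001
```

Request:
arm_command(series=[[[0,0,-0.2,0,0,0,1],[0,0,-0.4,0,0,0,1],[0,0,-0.6,0,0,0,1],[0,0,-0.8,0,0,0,1],[0,0,-0.8,0,0,0,1]]])

```text
clock: 21.1
position: [580.5, -282.1, 48.4]
tcp_rot: [-0.001, 0.113, 0.994, 0.0]
force: [-0.5, 0.1, 0.0]
opening: 1.0
```

Request:
arm_command(series=[[[0,0,0,0,0,0,0.3],[0,0,0,0,0,0,0.3],[0,0,0,0,0,0,0.3],[0,0,0,0,0,0,0.3],[0,0,0,0,0,0,0.3]]], squeeze=70)

```text
clock: 21.6
position: [582.0, -283.5, 51.2]
tcp_rot: [0.001, 0.114, 0.994, -0.0]
force: [-0.2, 2.0, 9.5]
opening: 0.553
```

Request:
arm_command(series=[[[0,0,0,0,0,0,0.3],[0,0,0,0,0,0,0.3],[0,0,0.3,0,0,0,0.3],[0,0,0.6,0,0,0,0.3],[0,0,0.8,0,0,0,0.3]]])

```text
clock: 22.1
position: [581.6, -283.5, 132.0]
tcp_rot: [0.001, 0.114, 0.994, -0.0]
force: [0.1, -1.7, -4.8]
opening: 0.554
```

```bash
python3 - <<'E'
from h import *
t=dict(np.load("pics/top.npz"))
for u,v in[(710,563),(665,522),(678,466),(734,448)]:
    q=atz(t,160+(u-618)/1.3,100+(v-405)/1.3,130)[:2]-[597.5,93.5]; print(np.hypot(*q).round(),np.degrees(np.arctan2(q[1],q[0])).round(1))
E
```

```text
157.0 170.1
155.0 108.0
155.0 48.6
156.0 -11.8
```

Request:
arm_command(series=[[[-0.3,0.12,0,0,0,0,0.3],[-0.6,0.24,0,0,0,0,0.3],[-0.86,0.36,0,0,0,0,0.3]]])

```text
clock: 22.4
position: [493.8, -246.9, 129.7]
tcp_rot: [0.0, 0.114, 0.993, -0.0]
force: [-0.3, -0.3, -4.3]
opening: 0.554
```

Request:
arm_command(series=[[[-0.3,0.15,0,0,0,0,0.3],[-0.6,0.3,0,0,0,0,0.3],[-0.85,0.45,0,0,0,0,0.3]]])

```text
clock: 22.7
position: [408.5, -201.7, 129.7]
tcp_rot: [0.0, 0.114, 0.993, -0.0]
force: [0.5, -0.4, -3.0]
opening: 0.555
```

Request:
arm_command(series=[[[0,0.3,0,0,0,0,0.3],[0,0.6,0,0,0,0,0.3],[0,0.9,0,0,0,0,0.3]]])

```text
clock: 23.0
position: [409.9, -111.4, 130.0]
tcp_rot: [0.001, 0.114, 0.993, -0.0]
force: [1.5, 0.2, -5.1]
opening: 0.552
```

Request:
arm_command(series=[[[0,0.3,0,0,0,0,0.3],[0,0.6,0,0,0,0,0.3],[0,0.9,0,0,0,0,0.3]]])

```text
clock: 23.3
position: [410.0, -21.2, 130.0]
tcp_rot: [0.0, 0.114, 0.993, 0.0]
force: [0.2, -0.1, -4.1]
opening: 0.55
```

Request:
arm_command(series=[[[0,0.3,0,0,0,0,0.3],[0,0.6,0,0,0,0,0.3],[0,0.9,0,0,0,0,0.3]]])

```text
clock: 23.6
position: [410.0, 68.9, 130.0]
tcp_rot: [0.0, 0.114, 0.994, 0.0]
force: [0.2, -0.8, -5.2]
opening: 0.549
```

Request:
arm_command(series=[[[0,0.3,0,0,0,0.015,0.3],[0,0.6,0,0,0,0.015,0.3],[0,0.63,0,0,0,0.015,0.3],[0,0.63,0,0,0,0.015,0.3]]])

```text
clock: 24.0
position: [410.0, 131.2, 129.7]
tcp_rot: [0.0, 0.101, 0.995, -0.0]
force: [0.8, -0.5, -4.9]
opening: 0.549
```

```bash
cat >> h.py <<'E'
def pegview(ang,f):
    d=read_camera("wrist"); np.savez("pics/wrist.npz",**d)
    a=np.radians(ang);u=np.array([np.cos(a),np.sin(a)]);c=np.array([597.5,93.5])
    overlay(d,[(*(c+u*153),125),(*(c+u*100),125)],f); s=read_state(); print(s["position"],s["tcp_rot"],s["opening"])
E
python3 -c "
from h import *
pegview(168.5,'w5.png')"
```

```text
[410.01422525 130.51478855 129.57699681] [ 1.20965412e-04  1.01717839e-01  9.94813278e-01 -9.39584585e-05] 0.5516066919134757
```

View pics/w5.png

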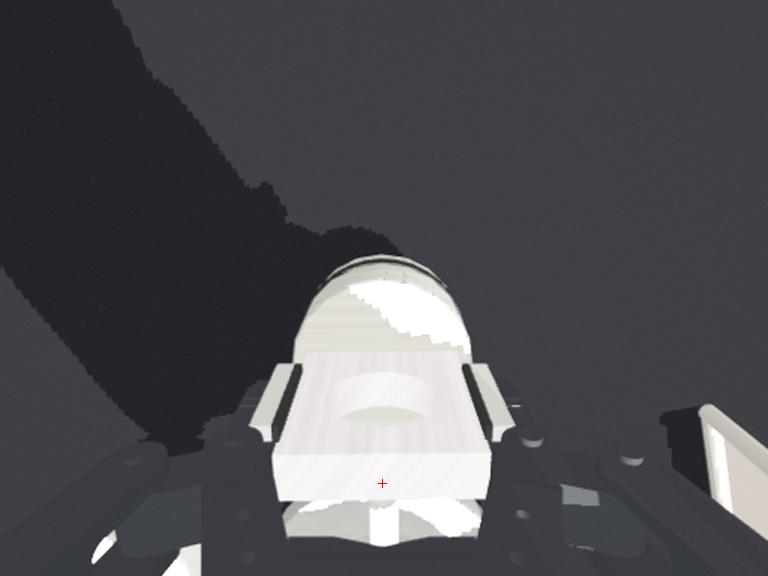

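The peg at x≈383 is aligned with the plate centre at 382. I'll insert A and release it.

Request:
arm_command(series=[[[0,0,-0.1,0,0,0,0.3],[0,0,-0.2,0,0,0,0.3],[0,0,-0.2,0,0,0,0.3]]])

```text
clock: 24.35
position: [409.0, 129.7, 107.6]
tcp_rot: [-0.001, 0.103, 0.995, -0.001]
force: [-0.2, 0.0, -4.2]
opening: 0.553
```

Request:
arm_command(series=[[[0.1,-0.02,0,0,0,0,0.3],[0.2,-0.04,0,0,0,0,0.3],[0.3,-0.062,0,0,0,0,0.3],[0.38,-0.08,0,0,0,0,0.3]]])

```text
clock: 24.75
position: [449.5, 122.4, 109.4]
tcp_rot: [0.0, 0.102, 0.995, 0.0]
force: [0.4, 0.5, -4.6]
opening: 0.551
```

Request:
arm_command(series=[[[0.1,-0.02,0,0,0,0,0.3],[0.17,-0.035,0,0,0,0,0.3],[0.17,-0.035,0,0,0,0,0.3]]])

```text
clock: 25.05
position: [466.0, 119.0, 109.2]
tcp_rot: [0.0, 0.102, 0.995, 0.0]
force: [0.1, -0.3, -5.1]
opening: 0.552
```

Request:
arm_command(series=[[[0,0,-0.05,0,0,0,0.3],[0,0,-0.1,0,0,0,0.3],[0,0,-0.14,0,0,0,0.3],[0,0,-0.14,0,0,0,0.3]]])

```text
clock: 25.45
position: [464.8, 119.5, 95.7]
tcp_rot: [0.0, 0.102, 0.995, 0.0]
force: [-6.3, 1.7, 12.0]
opening: 0.552
```

Request:
arm_command(series=[[[0,0,0,0,0,0,0.8],[0,0,0,0,0,0,0.8],[0,0,0,0,0,0,0.8],[0,0,0,0,0,0,0.8],[0,0,0,0,0,0,0.8]]])

```text
clock: 25.95
position: [465.1, 119.1, 95.3]
tcp_rot: [0.0, 0.102, 0.995, -0.0]
force: [0.6, 0.2, 0.1]
opening: 0.801
```

Request:
arm_command(series=[[[0,0,0.25,0,0,0,0.8],[0,0,0.5,0,0,0,0.8],[0,0,0.8,0,0,0,0.8],[0,0,1,0,0,0,0]]])

```text
clock: 26.35
position: [465.4, 119.2, 197.2]
tcp_rot: [0.001, 0.102, 0.995, 0.0]
force: [0.2, 1.1, -0.6]
opening: 0.643
```

Request:
arm_command(series=[[[0,0,0.4,0,0,0,0],[0,0,0.8,0,0,0,0],[0,0,1,0,0,0,0],[0,0,1,0,0,0,0]]])

```text
clock: 26.75
position: [466.2, 119.4, 298.0]
tcp_rot: [0.002, 0.102, 0.995, 0.001]
force: [-0.1, 0.5, -0.4]
opening: 0.002
```

Request:
arm_command(series=[[[0.3,0.1,0,0,0,0,0],[0.6,0.2,0,0,0,0,0],[0.9,0.31,0,0,0,0,0],[0.9,0.31,0,0,0,0,0]]])

```text
clock: 27.15
position: [557.0, 151.0, 292.3]
tcp_rot: [-0.001, 0.102, 0.995, -0.001]
force: [0.1, -0.6, 0.1]
opening: -0.002
```

Request:
arm_command(series=[[[0.2,0,0,0,0,0,0],[0.23,0,0,0,0,0,0],[0.23,0,0,0,0,0,0]]])

```text
clock: 27.45
position: [577.8, 149.9, 294.4]
tcp_rot: [-0.001, 0.102, 0.995, -0.0]
force: [-0.8, -0.0, -0.3]
opening: 0.002
```

```bash
python3 - <<'E'
from h import *
s=read_state(); print(s["position"],s["opening"],s["clock"])
d=read_camera("wrist"); np.savez("pics/wrist.npz",**d); im=d["color"]
# black balls of the spokes near predicted places
g=cv2.cvtColor(im,cv2.COLOR_RGB2GRAY); c=cv2.HoughCircles(cv2.medianBlur(g,3),cv2.HOUGH_GRADIENT,1,30,param1=80,param2=18,minRadius=13,maxRadius=26)
for x,y,r in (c[0] if c is not None else []):
    q=atz(d,x,y,235)[:2]-[597.5,93.5]; 
    if 68<np.hypot(*q)<88: print(x,y,r,g[int(y),int(x)],np.hypot(*q).round(1),np.degrees(np.arctan2(q[1],q[0])).round(1))
E
```

```text
[577.80003173 149.92895008 294.42152652] 0.0019767042978401346 27.45
234.5 157.5 16.1 110 77.7 137.5
56.5 260.5 14.5 39 77.9 -100.9
```

Request:
arm_command(series=[[[0,0,-0.3,0,0,0,0],[0,0,-0.6,0,0,0,0],[0,0,-0.77,0,0,0,0],[0,0,-0.77,0,0,0,0]]])

```text
clock: 27.9
position: [576.1, 149.8, 216.4]
tcp_rot: [-0.002, 0.102, 0.995, -0.001]
force: [-0.0, -0.1, 0.3]
opening: -0.002
```

Request:
arm_command(series=[[[-0.03,-0.01,0,0,0,0,0],[-0.07,-0.026,0,0,0,0,0],[-0.105,-0.045,0,0,0,0,0],[-0.14,-0.068,0,0,0,0,0],[-0.174,-0.092,0,0,0,0,0]]])

```text
clock: 28.4
position: [561.7, 141.3, 219.8]
tcp_rot: [0.002, 0.102, 0.995, 0.001]
force: [6.5, 2.9, 0.9]
opening: 0.002
```

Request:
arm_command(series=[[[-0.032,-0.027,0,0,0,0,0],[-0.063,-0.056,0,0,0,0,0],[-0.091,-0.087,0,0,0,0,0],[-0.116,-0.12,0,0,0,0,0],[-0.14,-0.155,0,0,0,0,0]]])

```text
clock: 28.9
position: [546.9, 125.6, 218.8]
tcp_rot: [0.001, 0.102, 0.995, 0.0]
force: [4.8, 4.1, 0.9]
opening: -0.001
```

Request:
arm_command(series=[[[-0.021,-0.036,0,0,0,0,0],[-0.039,-0.074,0,0,0,0,0],[-0.055,-0.113,0,0,0,0,0],[-0.068,-0.153,0,0,0,0,0],[-0.078,-0.193,0,0,0,0,0]]])

```text
clock: 29.4
position: [538.7, 106.3, 218.4]
tcp_rot: [-0.0, 0.102, 0.995, 0.0]
force: [2.4, 5.9, -0.9]
opening: -0.001
```

Request:
arm_command(series=[[[-0.007,-0.041,0,0,0,0,0],[-0.012,-0.083,0,0,0,0,0],[-0.013,-0.104,0,0,0,0,0],[-0.013,-0.104,0,0,0,0,0]]])

```text
clock: 29.8
position: [537.3, 95.4, 218.3]
tcp_rot: [-0.0, 0.102, 0.995, -0.0]
force: [-0.2, 1.1, 0.6]
opening: 0.005
```

Request:
arm_command(series=[[[0,0.08,0,0,0,0,0],[0,0.08,0,0,0,0,0],[0,0.08,0.4,0,0,0,0],[0,0.08,0.8,0,0,0,0],[0,0.08,0.8,0,0,0,0]]])

```text
clock: 30.3
position: [538.9, 104.2, 303.1]
tcp_rot: [0.003, 0.102, 0.995, 0.001]
force: [1.3, 1.7, -0.7]
opening: -0.003
```

Request:
arm_command(series=[[[0,-0.4,0,0,0,0,0],[0,-0.8,0,0,0,0,0],[0,-1,0,0,0,0,0]]])

```text
clock: 30.6
position: [537.3, 1.6, 298.1]
tcp_rot: [-0.0, 0.102, 0.995, -0.0]
force: [0.5, 0.9, -0.7]
opening: -0.0
```

Request:
arm_command(series=[[[0,-0.4,0,0,0,0,0],[0,-0.8,0,0,0,0,0],[0,-1,0,0,0,0,0]]])

```text
clock: 30.9
position: [537.2, -98.7, 298.0]
tcp_rot: [-0.0, 0.103, 0.995, -0.0]
force: [-0.6, 0.8, -0.2]
opening: -0.0
```

Request:
arm_command(series=[[[0,-0.4,0,0,0,-0.04,1],[0,-0.8,-0.2,0,0,-0.08,1],[0,-1,-0.3,0,0,-0.08,1]]])

```text
clock: 31.2
position: [537.0, -198.7, 266.7]
tcp_rot: [-0.001, 0.166, 0.986, -0.0]
force: [0.5, 0.8, -0.5]
opening: 0.505
```

Request:
arm_command(series=[[[0,-0.4,-0.2,0,0,-0.04,1],[0,-0.8,-0.4,0,0,-0.08,1],[0,-1,-0.4,0,0,-0.08,1]]])

```text
clock: 31.5
position: [536.1, -298.3, 225.0]
tcp_rot: [-0.002, 0.228, 0.974, 0.0]
force: [-0.0, 0.3, 0.6]
opening: 0.99
```

Request:
arm_command(series=[[[0.05,-0.4,0,0,0,-0.04,1],[0.1,-0.8,0,0,0,-0.08,1],[0.15,-1,0,0,0,-0.08,1]]])

```text
clock: 31.8
position: [552.1, -398.8, 227.4]
tcp_rot: [-0.0, 0.289, 0.957, -0.0]
force: [1.0, -0.5, 0.1]
opening: 1.0
```

Request:
arm_command(series=[[[0,-0.28,0,0,0,0,1],[0,-0.28,0,0,0,0,1],[0,-0.28,0,0,0,0,1]]])

```text
clock: 32.1
position: [552.5, -424.4, 227.5]
tcp_rot: [-0.0, 0.287, 0.958, 0.0]
force: [1.0, 0.6, 0.0]
opening: 1.004
```

```bash
python3 - <<'E'
from h import *
d=read_camera("wrist"); np.savez("pics/wrist.npz",**d); t=read_camera("top"); np.savez("pics/top.npz",**t)
overlay(d,plate((556,-426),56),"w6.png",1.2); a=cv2.imread("pics/w6.png")
o=np.zeros((600,800,3),np.uint8); o[:461,:614]=a; c=cv2.resize(t["color"][100:250,160:300,::-1],None,fx=1.3,fy=1.3); o[-c.shape[0]:,-c.shape[1]:]=c
cv2.imwrite("pics/w6.png",o); s=read_state(); print(s["position"],s["tcp_rot"],s["joints"].round(2))
E
```

```text
[ 552.73389127 -423.4634123   228.28705856] [-1.04867715e-04  2.86340527e-01  9.58127907e-01  6.75640566e-05] [-0.65  0.67  0.65  1.55  0.   -0.07]
```

View pics/w6.png

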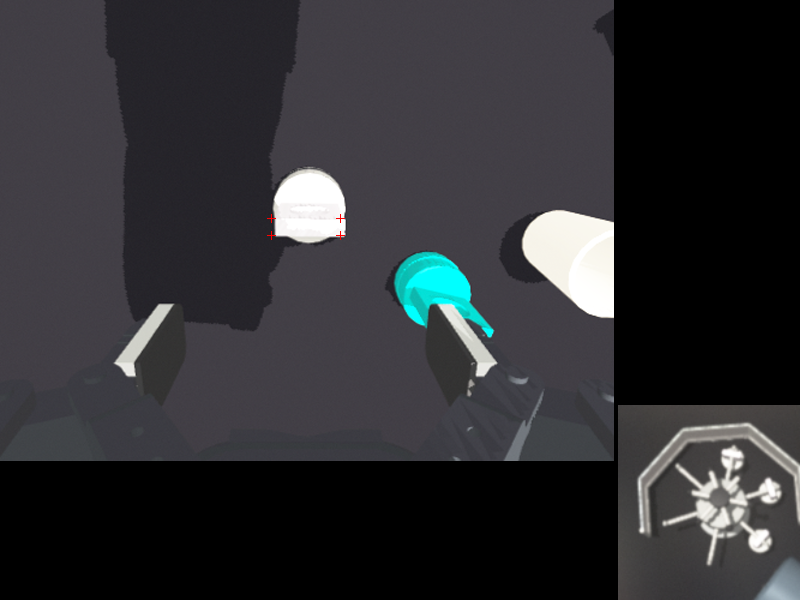

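Holder B's plate (275–346, 219–236) is about 3 mm right of prediction. Inset: three holders are hung and a free peg points to the front at (711,563).

Request:
arm_command(series=[[[0.05,0.005,-0.3,0,0,0,1],[0.05,0.005,-0.6,0,0,0,1],[0.05,0.005,-0.9,0,0,0,1],[0.05,0.005,-1,0,0,0,1]]])

```text
clock: 32.6
position: [556.6, -421.8, 125.7]
tcp_rot: [-0.002, 0.286, 0.958, 0.001]
force: [0.5, 0.5, 0.5]
opening: 1.002
```

Request:
arm_command(series=[[[0,0,-0.2,0,0,0,1],[0,0,-0.4,0,0,0,1],[0,0,-0.6,0,0,0,1],[0,0,-0.79,0,0,0,1],[0,0,-0.79,0,0,0,1]]])

```text
clock: 33.1
position: [556.8, -422.5, 47.9]
tcp_rot: [-0.001, 0.286, 0.958, 0.0]
force: [-0.0, 1.1, -0.2]
opening: 0.999
```

Request:
arm_command(series=[[[0,0,0,0,0,0,0.3],[0,0,0,0,0,0,0.3],[0,0,0,0,0,0,0.3],[0,0,0,0,0,0,0.3],[0,0,0,0,0,0,0.3]]], squeeze=70)

```text
clock: 33.6
position: [558.3, -424.2, 51.1]
tcp_rot: [0.001, 0.287, 0.958, -0.0]
force: [-1.6, 0.4, 7.6]
opening: 0.551
```

Request:
arm_command(series=[[[0,0,0,0,0,0,0.3],[0,0,0,0,0,0,0.3],[0,0,0.3,0,0,0,0.3],[0,0,0.6,0,0,0,0.3],[0,0,0.8,0,0,0,0.3]]])

```text
clock: 34.1
position: [558.0, -424.1, 132.1]
tcp_rot: [0.001, 0.287, 0.958, -0.0]
force: [-0.3, -1.1, -3.4]
opening: 0.55
```

```bash
python3 - <<'E'
from h import *
t=dict(np.load("pics/top.npz"))
for u,v in[(711,563),(665,523),(679,466)]:
    q=atz(t,160+(u-618)/1.3,100+(v-405)/1.3,130)[:2]-[597.5,93.5]; print(np.hypot(*q).round(),np.degrees(np.arctan2(q[1],q[0])).round(1))
E
```

```text
157.0 171.1
156.0 108.9
154.0 47.9
```

Request:
arm_command(series=[[[-0.25,0.2,0,0,0,0.03,0.3],[-0.5,0.4,0,0,0,0.06,0.3],[-0.74,0.62,0,0,0,0.06,0.3]]])

```text
clock: 34.4
position: [482.7, -361.2, 129.7]
tcp_rot: [0.0, 0.24, 0.971, -0.0]
force: [0.4, 0.3, -2.2]
opening: 0.553
```

Request:
arm_command(series=[[[-0.25,0.2,0,0,0,0.03,0.3],[-0.5,0.4,0,0,0,0.06,0.3],[-0.74,0.62,0,0,0,0.06,0.3]]])

```text
clock: 34.7
position: [408.6, -299.1, 129.9]
tcp_rot: [0.0, 0.194, 0.981, -0.0]
force: [1.2, 1.0, -2.4]
opening: 0.552
```

Request:
arm_command(series=[[[0,0.3,0,0,0,0.03,0.3],[0,0.6,0,0,0,0.06,0.3],[0,0.9,0,0,0,0.06,0.3]]])

```text
clock: 35.0
position: [409.5, -208.8, 130.1]
tcp_rot: [0.001, 0.148, 0.989, -0.0]
force: [0.4, 0.5, -4.4]
opening: 0.551
```

Request:
arm_command(series=[[[0,0.3,0,0,0,0.03,0.3],[0,0.6,0,0,0,0.06,0.3],[0,0.9,0,0,0,0.06,0.3]]])

```text
clock: 35.3
position: [409.6, -118.6, 130.0]
tcp_rot: [0.001, 0.101, 0.995, -0.0]
force: [0.4, -0.2, -3.2]
opening: 0.547
```

Request:
arm_command(series=[[[0,0.3,0,0,0,0,0.3],[0,0.6,0,0,0,0,0.3],[0,0.9,0,0,0,0,0.3]]])

```text
clock: 35.6
position: [409.7, -28.6, 130.0]
tcp_rot: [0.001, 0.102, 0.995, 0.0]
force: [-0.2, 0.1, -4.1]
opening: 0.551
```

Request:
arm_command(series=[[[0,0.3,0,0,0,0,0.3],[0,0.6,0,0,0,0,0.3],[0,0.9,0,0,0,0,0.3]]])

```text
clock: 35.9
position: [409.7, 61.5, 130.0]
tcp_rot: [0.001, 0.102, 0.995, 0.0]
force: [0.8, 0.0, -3.2]
opening: 0.554
```

Request:
arm_command(series=[[[0,0.3,0,0,0,0,0.3],[0,0.6,0,0,0,0,0.3],[0,0.7,0,0,0,0,0.3],[0,0.7,0,0,0,0,0.3]]])

```text
clock: 36.3
position: [409.7, 131.3, 129.7]
tcp_rot: [0.0, 0.101, 0.995, 0.0]
force: [-0.4, 0.1, -3.5]
opening: 0.554
```

```bash
python3 -c "
from h import *
pegview(168.7,'w7.png')"
```

```text
[409.58615692 130.35996288 129.61777497] [ 1.95010359e-04  1.01415361e-01  9.94844150e-01 -6.61619131e-05] 0.549977733425406
```

View pics/w7.png

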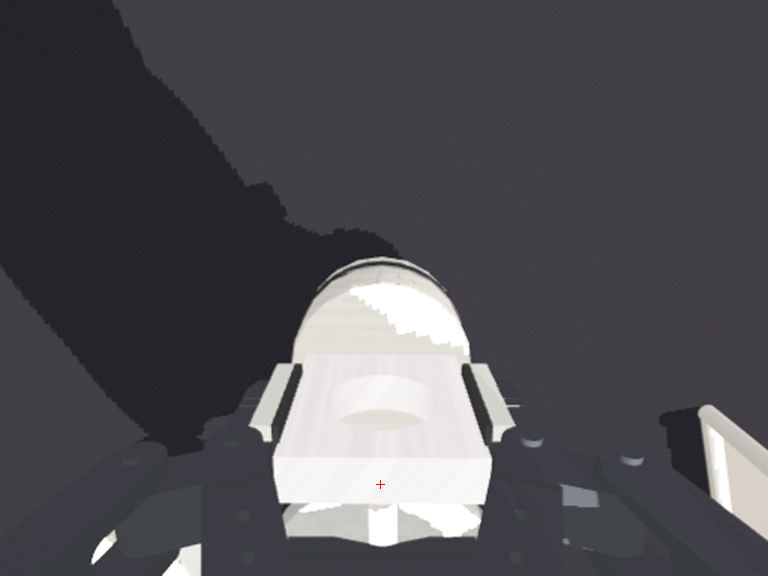

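The peg at x≈382 is aligned again, so I'll insert B the same way.

Request:
arm_command(series=[[[0,0,-0.1,0,0,0,0.3],[0,0,-0.2,0,0,0,0.3],[0,0,-0.2,0,0,0,0.3]]])

```text
clock: 36.65
position: [408.6, 129.3, 107.7]
tcp_rot: [-0.001, 0.103, 0.995, -0.001]
force: [-0.3, -0.8, -3.4]
opening: 0.552
```

Request:
arm_command(series=[[[0.1,-0.02,0,0,0,0,0.3],[0.2,-0.04,0,0,0,0,0.3],[0.3,-0.062,0,0,0,0,0.3],[0.38,-0.08,0,0,0,0,0.3]]])

```text
clock: 37.05
position: [448.9, 122.0, 109.4]
tcp_rot: [0.0, 0.102, 0.995, 0.0]
force: [0.4, 0.5, -3.0]
opening: 0.552
```

Request:
arm_command(series=[[[0.1,-0.02,0,0,0,0,0.3],[0.17,-0.035,0,0,0,0,0.3],[0.17,-0.035,0,0,0,0,0.3]]])

```text
clock: 37.35
position: [465.5, 118.6, 109.2]
tcp_rot: [0.0, 0.102, 0.995, 0.0]
force: [-0.2, 0.7, -3.0]
opening: 0.556
```

Request:
arm_command(series=[[[0,0,-0.05,0,0,0,0.3],[0,0,-0.1,0,0,0,0.3],[0,0,-0.14,0,0,0,0.3],[0,0,-0.14,0,0,0,0.3]]])

```text
clock: 37.75
position: [464.2, 119.1, 95.6]
tcp_rot: [0.0, 0.102, 0.995, 0.0]
force: [-5.6, 1.5, 10.8]
opening: 0.554
```

Request:
arm_command(series=[[[0,0,0,0,0,0,0.8],[0,0,0,0,0,0,0.8],[0,0,0,0,0,0,0.8],[0,0,0,0,0,0,0.8],[0,0,0,0,0,0,0.8]]])

```text
clock: 38.25
position: [464.6, 118.8, 95.3]
tcp_rot: [-0.0, 0.102, 0.995, 0.0]
force: [0.1, 0.2, -0.7]
opening: 0.8
```

Request:
arm_command(series=[[[0,0,0.25,0,0,0,0.8],[0,0,0.5,0,0,0,0.8],[0,0,0.8,0,0,0,0.8],[0,0,1,0,0,0,0]]])

```text
clock: 38.65
position: [464.9, 118.8, 197.2]
tcp_rot: [0.001, 0.102, 0.995, 0.0]
force: [1.1, -0.0, 0.4]
opening: 0.645
```

Request:
arm_command(series=[[[0,0,0.4,0,0,0,0],[0,0,0.8,0,0,0,0],[0,0,1,0,0,0,0],[0,0,1,0,0,0,0]]])

```text
clock: 39.05
position: [465.7, 119.1, 297.9]
tcp_rot: [0.002, 0.102, 0.995, 0.001]
force: [0.7, 0.2, -0.2]
opening: -0.002
```

Request:
arm_command(series=[[[0.3,0.1,0,0,0,0,0],[0.6,0.2,0,0,0,0,0],[0.9,0.31,0,0,0,0,0],[0.9,0.31,0,0,0,0,0]]])

```text
clock: 39.45
position: [556.6, 150.6, 292.3]
tcp_rot: [-0.001, 0.102, 0.995, -0.001]
force: [0.5, -0.3, -0.9]
opening: 0.002
```

Request:
arm_command(series=[[[0.2,0,0,0,0,0,0],[0.24,0,0,0,0,0,0],[0.24,0,0,0,0,0,0]]])

```text
clock: 39.75
position: [578.4, 149.6, 294.4]
tcp_rot: [-0.001, 0.102, 0.995, -0.0]
force: [0.5, 0.9, -0.2]
opening: 0.003
```

```bash
cat > balls.py <<'E'
from h import *
s=read_state(); print(s["position"],s["opening"],s["clock"])
d=read_camera("wrist"); np.savez("pics/wrist.npz",**d); im=d["color"]
g=cv2.cvtColor(im,cv2.COLOR_RGB2GRAY); c=cv2.HoughCircles(cv2.medianBlur(g,3),cv2.HOUGH_GRADIENT,1,30,param1=80,param2=16,minRadius=13,maxRadius=26)
for x,y,r in (c[0] if c is not None else []):
    q=atz(d,x,y,235)[:2]-[597.5,93.5]
    if 70<np.hypot(*q)<85: print(x,y,r,g[int(y),int(x)],np.hypot(*q).round(1),np.degrees(np.arctan2(q[1],q[0])).round(1))
E
python3 balls.py
```

```text
[578.38761509 149.56476716 294.42498995] 0.003036774280712293 39.75
233.5 156.5 17.2 98 77.2 138.0
59.5 261.5 17.7 32 76.3 -99.9
103.5 157.5 17.2 38 76.7 -161.4
```

Spokes are at about 138.5° again. Pushing on: about 60° now, then about 46° to finish.

Request:
arm_command(series=[[[0,0,-0.3,0,0,0,0],[0,0,-0.6,0,0,0,0],[0,0,-0.77,0,0,0,0],[0,0,-0.77,0,0,0,0]]])

```text
clock: 40.2
position: [576.6, 149.4, 216.4]
tcp_rot: [-0.002, 0.102, 0.995, -0.001]
force: [-0.3, 0.5, 1.0]
opening: -0.0
```

Request:
arm_command(series=[[[-0.03,-0.01,0,0,0,0,0],[-0.07,-0.026,0,0,0,0,0],[-0.11,-0.045,0,0,0,0,0],[-0.145,-0.065,0,0,0,0,0],[-0.178,-0.088,0,0,0,0,0]]])

```text
clock: 40.7
position: [561.8, 141.3, 219.8]
tcp_rot: [0.002, 0.102, 0.995, 0.001]
force: [6.1, 3.1, 0.5]
opening: 0.0
```

Request:
arm_command(series=[[[-0.032,-0.027,0,0,0,0,0],[-0.063,-0.056,0,0,0,0,0],[-0.091,-0.087,0,0,0,0,0],[-0.116,-0.12,0,0,0,0,0],[-0.14,-0.155,0,0,0,0,0]]])

```text
clock: 41.2
position: [546.9, 125.6, 218.7]
tcp_rot: [0.001, 0.102, 0.995, 0.0]
force: [4.6, 4.4, 0.6]
opening: 0.001
```

Request:
arm_command(series=[[[-0.021,-0.036,0,0,0,0,0],[-0.039,-0.074,0,0,0,0,0],[-0.055,-0.113,0,0,0,0,0],[-0.068,-0.153,0,0,0,0,0],[-0.078,-0.193,0,0,0,0,0]]])

```text
clock: 41.7
position: [538.7, 106.3, 218.4]
tcp_rot: [-0.0, 0.102, 0.995, 0.0]
force: [2.1, 4.5, -1.4]
opening: -0.001
```

Request:
arm_command(series=[[[-0.007,-0.041,0,0,0,0,0],[-0.012,-0.083,0,0,0,0,0],[-0.013,-0.104,0,0,0,0,0],[-0.013,-0.104,0,0,0,0,0]]])

```text
clock: 42.1
position: [537.3, 95.4, 218.3]
tcp_rot: [-0.0, 0.102, 0.995, -0.0]
force: [-0.1, 1.1, 0.0]
opening: -0.003
```

Request:
arm_command(series=[[[0,0.08,0,0,0,0,0],[0,0.08,0,0,0,0,0],[0,0.08,0.4,0,0,0,0],[0,0.08,0.8,0,0,0,0],[0,0.08,0.8,0,0,0,0]]])

```text
clock: 42.6
position: [539.1, 104.3, 303.2]
tcp_rot: [0.003, 0.102, 0.995, 0.001]
force: [0.5, 1.0, -0.0]
opening: -0.0
```

Request:
arm_command(series=[[[0.2,0.23,0,0,0,0,0],[0.4,0.46,0,0,0,0,0],[0.4,0.46,0,0,0,0,0]]])

```text
clock: 42.9
position: [578.8, 152.0, 296.8]
tcp_rot: [-0.001, 0.101, 0.995, -0.0]
force: [0.3, -0.7, -0.7]
opening: -0.0
```

```bash
python3 balls.py
```

```text
[578.80754384 152.03085138 296.75219477] -0.00030977315831314813 42.9
229.5 155.5 16.3 120 77.4 138.2
99.5 156.5 16.0 42 77.3 -160.8
59.5 263.5 21.0 32 75.6 -97.7
```

Request:
arm_command(series=[[[0,0,-0.3,0,0,0,0],[0,0,-0.6,0,0,0,0],[0,0,-0.79,0,0,0,0],[0,0,-0.79,0,0,0,0]]])

```text
clock: 43.35
position: [575.9, 149.0, 217.1]
tcp_rot: [-0.002, 0.102, 0.995, -0.001]
force: [-0.2, 0.3, -0.0]
opening: -0.0
```

Request:
arm_command(series=[[[-0.025,-0.01,0,0,0,0,0],[-0.06,-0.024,0,0,0,0,0],[-0.1,-0.042,0,0,0,0,0],[-0.134,-0.063,0,0,0,0,0],[-0.167,-0.086,0,0,0,0,0]]])

```text
clock: 43.85
position: [562.1, 141.5, 220.8]
tcp_rot: [0.002, 0.102, 0.995, 0.001]
force: [7.0, 2.4, 1.6]
opening: -0.002
```

Request:
arm_command(series=[[[-0.032,-0.027,0,0,0,0,0],[-0.063,-0.056,0,0,0,0,0],[-0.091,-0.087,0,0,0,0,0],[-0.116,-0.12,0,0,0,0,0],[-0.14,-0.155,0,0,0,0,0]]])

```text
clock: 44.35
position: [547.2, 125.8, 219.8]
tcp_rot: [0.001, 0.102, 0.995, 0.0]
force: [4.4, 4.4, 1.1]
opening: 0.002
```

Request:
arm_command(series=[[[-0.021,-0.036,0,0,0,0,0],[-0.039,-0.074,0,0,0,0,0],[-0.055,-0.113,0,0,0,0,0],[-0.064,-0.14,0,0,0,0,0],[-0.069,-0.156,0,0,0,0,0]]])

```text
clock: 44.85
position: [539.8, 109.8, 219.3]
tcp_rot: [-0.0, 0.102, 0.995, 0.0]
force: [2.2, 5.1, 0.3]
opening: 0.006
```

Request:
arm_command(series=[[[0,0,0,0,0,0,0],[0.03,0.08,0,0,0,0,0],[0.03,0.08,0.3,0,0,0,0],[0.03,0.08,0.7,0,0,0,0],[0.03,0.08,0.9,0,0,0,0]]])

```text
clock: 45.35
position: [543.4, 118.6, 312.0]
tcp_rot: [0.001, 0.102, 0.995, 0.0]
force: [0.6, 0.3, -0.0]
opening: 0.004
```

Request:
arm_command(series=[[[-0.4,0,0,0,0,0,0],[-0.8,0,0,0,0,0,0],[-1,0,0,0,0,0,0]]])

```text
clock: 45.65
position: [440.9, 118.3, 309.5]
tcp_rot: [-0.0, 0.102, 0.995, -0.0]
force: [-0.8, 1.0, 0.3]
opening: 0.0
```

Request:
arm_command(series=[[[-0.4,0.4,0,0,0,0,0],[-0.8,0.8,0,0,0,0,0],[-1,1,0,0,0,0,0]]])

```text
clock: 45.95
position: [341.3, 219.2, 309.4]
tcp_rot: [0.0, 0.102, 0.995, -0.0]
force: [0.6, 1.1, 0.7]
opening: -0.001
```

Request:
arm_command(series=[[[-0.2,0.4,0,0,0,0,0],[-0.4,0.8,0,0,0,0,0],[-0.4,1,0,0,0,0,0]]])

```text
clock: 46.25
position: [300.7, 320.7, 309.5]
tcp_rot: [-0.0, 0.101, 0.995, 0.0]
force: [1.2, -1.6, -0.4]
opening: -0.002
```

Request:
arm_command(series=[[[-0.2,0.4,0,0,0,0,0],[-0.4,0.8,0,0,0,0,0],[-0.4,1,0,0,0,0,0]]])

```text
clock: 46.55
position: [260.7, 420.8, 309.0]
tcp_rot: [-0.0, 0.101, 0.995, -0.0]
force: [0.6, 0.4, 0.1]
opening: 0.004
```

```bash
python3 - <<'E'
from h import *
t=snap("top","ft.png",(150,95,310,255),1); s=snap("scene","fs.png",(230,140,370,290),1)
for n,d in(("t",t),("s",s)): pass
a=cv2.resize(cv2.imread("pics/ft.png"),(480,480),interpolation=cv2.INTER_CUBIC); b=cv2.resize(cv2.imread("pics/fs.png"),(320,343),interpolation=cv2.INTER_CUBIC)
e=np.radians(4.9);ex=np.array([np.cos(e),np.sin(e)]);ey=np.array([-ex[1],ex[0]]);c=np.array([597.5,93.5])
for k in(-215,0,215):   # open front line at own x=-50, heights of body
    q=(proj(t,(*(c-50*ex+k*ey),65))-[150,95])*3; cv2.drawMarker(a,(int(q[0]),int(q[1])),(0,0,255),cv2.MARKER_CROSS,9,1)
o=np.zeros((480,800,3),np.uint8); o[:,:480]=a; o[:343,480:]=b; c2=cv2.resize(t["color"][:,:,::-1],(180,135)); o[345:,480:660]=cv2.resize(t["color"][:,:,::-1],(180,135))
cv2.imwrite("pics/final.png",o); st=read_state(); print(st["position"],st["clock"])
E
```

```text
[261.99409884 420.37384219 308.41379092] 46.65
```

View pics/final.png

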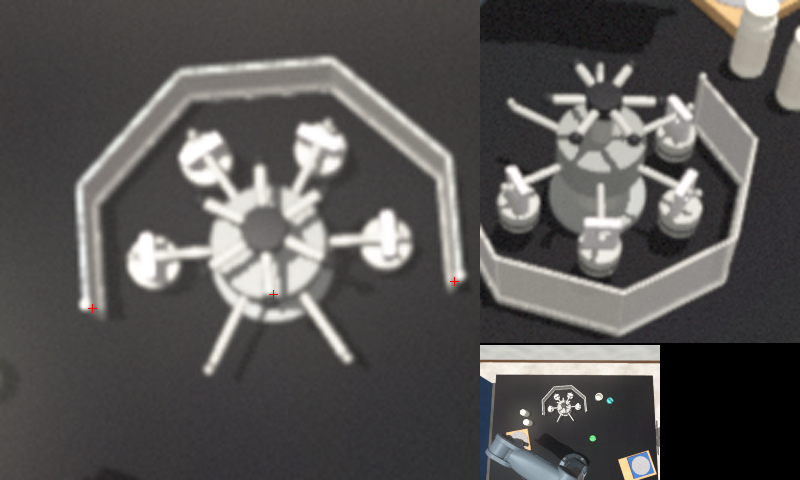

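Final view: all four holders hang behind the line joining the guard wall ends. The left one's lowest edge is at y≈289 against the line at about 304, and the right one's is at 270 against 283. Bottles, cup and look-alikes are in place and the robot is clear.

```bash
python3 -c "
from cell import *
print(hand_in())"
```

```text
the job is handed in; nothing more can be done
None
```

All four steel holders are hung by their eyes, one to a peg, and the star wheel has been pushed on until every one sits back inside the splash guard. I handed the job in at about 47 s of the 210 s limit; the system gave no verdict.

- **Hanging:** two holders went straight onto pegs already at the open front. I then pushed the wheel about 60° for the third holder and another 60° for the fourth.
- **Final turn:** two more pushes, about 60° and about 46°, brought the two free pegs to the front.
- **Last check:** in the final top and scene pictures all four hang clear of the open front, with roughly 15 mm to spare at each side wall end. The bottles, cup and the green and turquoise look-alikes looked undisturbed, and the robot was well clear.
- **Forces:** the readings between moves stayed at about 15 N or less.
- **Disagreement:** the scene camera placed the holders up to about 19 mm away from where the top camera did. The wrist camera agreed with the top camera, so I used those two.
- **Disturbances:** I saw no sign of a holder being knocked aside or of the grip slackening.

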